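# Line up the tins and clip the straightedge back on its hook

## Task

Hold the straightedge by its black rib and push the ragged row of three tins with its edge until all three stand upright against the stop rail in one straight row, without touching the tins with the gripper or arm. Then put the straightedge away: push its eye past the sprung gate of the snap hook under the shelf so that the gate snaps shut behind it, and leave it hanging there at rest. Do not disturb the other things on the table.

Things in the scene. Friction and masses are not known exactly. Their poses are not given: they have to be found in the camera images.
- rule_grip (a point): Straightedge, loose, flat on the table, 140 g: aluminium blade with a square eye at one end and a black grip rib on top, 80 long (x), 14 thick (y), 28 high. Point: centre of the rib (its balance point within 10 mm), 12 below its top, 16 above the blade's upper face, 21 above its underside. x along the blade to the eye, y to the front edge, z up. Starts front edge away from the robot, eye to its right.
- rule_edge (a point): Middle of the straightedge's front (pushing) edge, half-way up its 5 mm thickness: at x -10, y +36, z -18.5 mm from rule_grip, same axes. The blade is 170 x 52 mm: it runs from x = -95 to +75 and y = -16 to +36 mm from rule_grip.
- rule_rim (a point): Middle of the eye's outermost bar (6 x 42 x 5 mm), at x +112, y 0, z -18.5 mm from rule_grip, same axes. The eye is a square loop at the blade's end, 42 mm wide, from x = 75 to 115 mm of rule_grip, with bars 6 mm wide and an opening of 34 mm (x) by 30 mm (y).
- rail: Low dark steel stop rail fixed to the table, 260 mm long (y), 30 mm high, upright face 4 mm thick. Origin on the table, at the middle of the face that the tins are to stand against; x points from that face away from the tins, y along the rail, z up.
- tin_a_mid (a point): One of three equal upright tins with paper sleeves, 48 mm across, 55 mm high, about 150 g, standing on the table in a ragged row 20 to 65 mm off the rail, roughly 56 mm apart along it and centred on it; this point is its centre, half-way up (27.5 mm above the table).
- tin_b_mid (a point): One of three equal upright tins with paper sleeves, 48 mm across, 55 mm high, about 150 g, standing on the table in a ragged row 20 to 65 mm off the rail, roughly 56 mm apart along it and centred on it; this point is its centre, half-way up (27.5 mm above the table).
- tin_c_mid (a point): One of three equal upright tins with paper sleeves, 48 mm across, 55 mm high, about 150 g, standing on the table in a ragged row 20 to 65 mm off the rail, roughly 56 mm apart along it and centred on it; this point is its centre, half-way up (27.5 mm above the table).
- hook_mouth (a point): Middle of the closed gate of the big steel snap hook under the overshelf, 0.29 m up. z points out of the mouth along the nose: up, leaning 35 deg to the shelf's front (robot side); x from nose to shank; y sideways. Nose: 8 mm bar at x = -17, round tip at z = +8; shank: 8 mm bar at x = +17; 26 mm clear between; inner bottom at z = -44 mm. Below it free space to the table, but for the bumper.
- shelf_lip (a point): Middle of the lower front edge of the overshelf's steel board (12 mm thick, 360 mm wide): 90 mm nearer the robot than hook_mouth and 110 mm above it, so a gripper pointing straight down does not fit; lean it back 35 deg. x away from the robot, z up. Behind the hook: posts, cross-bars (50 mm), and a rubber bumper 0.13 to 0.17 m above the table that what hangs leans on.
- gate (a joint): Angle of the hook's sprung gate, rad: 0 shut, up to 1.35 pushed in. A 6 mm brass bar across the mouth, hinged at the shank, tip at the nose; it swings inwards (hook_mouth -z) only. 1 to 3 N opens it; it springs shut by itself. A bar pushed in half-way between nose and shank is past it, and lets it snap shut, about 35 mm below hook_mouth (z = -35).
- tape: Bystander: roll of tape, cardboard-brown ring 90 mm across, 40 mm high, lying flat. Origin under its centre.
- jar: Bystander: amber jar 64 mm across, 100 mm high. Origin under its centre.
- can: Bystander: food can 74 mm across, 110 mm high. Origin under its centre.
- marker: Bystander: black marker pen lying down, 134 mm long, 14 mm thick, along x. Origin under its centre.
- carton: Bystander: small cardboard carton 50 x 70 x 50 mm. Origin under its centre.
- cup: Bystander: white plastic cup 72 mm across, 85 mm high. Origin under its centre.
Mind the look-alikes: they are no part of the job. Of the things that look like the part that bears rule_grip, the larger one is meant.

How it is judged:
By the outcome, as a careful person would: the job done as asked, in the order asked, and still so for the second after the job is handed in, with the robot touching nothing.
It also fails if it takes over 58 s, if anything falls off the work surface, if the arm or the gripper's body presses on something with over 40 N, if the wrist force passes 120 N, or if a joint passes its speed limit or range.

## Robot

A 6-joint arm with a two-finger parallel gripper is mounted at the origin on the work surface. World frame = base frame: x ahead of the robot, y to its left, z up, the work surface at z = 0. Lengths are in m, angles in rad, forces in N, time in s.
With the tool pointing down it reaches from about 0.3 to 0.775 m from the base axis. Payload 14.6 kg.
Tool frame: the origin (TCP) lies midway between the tips of the shut fingers; the grasp point (between the pads) lies 19 mm behind it (robot.hold_point_z is the distance from the TCP to the grasp point, in m); z points along the fingers, y is the direction in which the jaws open and shut (so a half turn about z gives the same grasp; the last joint's range is limited). The gripper opens to 94 mm and grips with 3 to 60 N. Pads are 16 mm wide; open, the fingers measure 119 mm over their backs; the gripper's body (75 mm by 177 mm) begins 78 mm behind the grasp point.
Start: joints at [-1.399, 0.3, 1.521, -0, 1.321, -0.067], TCP at [0.13, -0.534, 0.205] pointing down, gripper open.
Joint ranges: [-3.03, 3.03], [-0.79, 2.21], [0.23, 2.52], [-1.04, 4.18], [0, 3.07], [-2.55, 2.55]. Speed limits (rad/s): [2.22, 2.22, 2.57, 3.14, 3.14, 3.14].

## Interface

Orientations are given as a 3x3 rotation matrix whose columns are the frame's x, y, z axes.
In Python, from workcell import robot gives the robot as it stands.
- The arm moves only by the tool move_arm, never from a script. Its argument "deltas" is a list of rows, each an object with "offset": the shift along the world's x, y, z in m, a list of three; "rot": the turn, a rotation vector about the world's x, y, z in degrees, a list of three; "grip": the finger opening in m, from 0 to 0.094. A call has 1 to 12 rows; each row shifts and turns the pose as measured when the row begins; what a row does not reach is not made up. A row lasts 1/12 s, in which the tool goes at most 41.7 mm and 7.16 degrees, less where a joint would pass 70% of its speed; a pose out of reach is approached as far as the arm can. A call is refused whole if a number of a shift passes 0.0417 or a number of a turn 7.16, either way. A call with a gripper value outside its range is refused whole. The fingers move at their own pace and stop on an object; "squeeze" is the grip in N (left out, the last holds). Time passes only in rows, so rows that do not move let the fingers close. It gives the time, the measured TCP pose, the force and the opening at its end, in the units of the state.
- robot.read_state(): the state, without advancing time (a new reading comes with each control period).
- robot.snapshot(name): name is "side" or "top" or "wrist"; returns the picture (384x512x3 uint8, red, green, blue); there is no depth.
- robot.get_calibration(name): a dict with "K" (3x3 intrinsics, pixels), "R" (3x3) and "t" (3): a world point X has camera coordinates R X + t. Camera axes: x right, y down, z forward; pixel columns grow to the right and rows downward; lengths in m; the calibration is good to about 2 mm. A picture is of the moment at which its call begins: read the wrist's pose just before it. get_calibration takes no time and is no camera call; for the wrist camera it gives the pose at the moment of the call.
- robot.close_job(): hands the job in, once; it reports no verdict.
Trained networks look in the newest picture that a camera, given by its name, has taken for a name from the list of things; names that differ only in an ending like _2 or _b are one class to them, and where a whole thing is asked for, a point or a joint stands for the part that bears it (a point fixed in the world has none). Each returns a list of dicts, best first, with "confidence" (0 to 1); they miss things now and then, are a little off and sometimes report something else, mostly with a low value. They report only what shows in the picture. A call takes as long as a camera call. They do not tell look-alikes from the thing itself.
- robot.recognise(camera, query): "location" ([column, row] in pixels, amid what is visible of it).
- robot.tip_of(camera, query): "location" ([column, row] in pixels: a listed point, or the origin of a listed thing).
The state is a dict: "time": time; "q": joint angles; "joint_vel": joint speeds; "joint_torque": joint torques, N m; "tcp_pos": TCP position; "eef_rot": TCP orientation; "force": force on the tool from outside, world axes, zero at the start; "moment": the same for the moment, N m; "finger_gap": finger opening in m.
Only numpy, scipy, OpenCV 4.12 (cv2) and the standard library are available. Lean on these libraries where they do the work, as an engineer would, in place of code of your own. Each camera call takes 0.05 s, during which the arm holds its last target. There are 200 camera calls.

## Working session

There is one attempt and no reset: what is moved stays moved. The work goes in short steps, Python scripts to look and compute and a tool call to move; the robot and the scene stay as the last step left them, time stands still between calls to the robot, and variables do not carry over. Pictures are saved under pics/ and viewed, about 8 in all and at most 12, crops included, and the job is handed in when it is done.

Besides the shell and the picture viewer there is one more tool, called by a JSON object that holds its "op" and its "data", one argument or row to a line. move_arm: Moves the arm, as the interface text tells. Its arguments: {"type":"object","properties":{"deltas":{"type":"array"},"squeeze":{"type":"number"}},"required":["deltas"]}

```bash
mkdir -p pics; cat > h.py <<'E'
import numpy as np, cv2
from workcell import robot
def snap(c,name=None):
    im=robot.snapshot(c)
    if name: cv2.imwrite('pics/'+name,im[:,:,::-1])
    return im
def ray(c,px,cal=None):
    k=cal or robot.get_calibration(c)
    K,R,t=map(np.array,(k['K'],k['R'],k['t']))
    d=R.T@np.linalg.inv(K)@np.array([px[0],px[1],1.]); return -R.T@t,d/np.linalg.norm(d)
def atz(c,px,z,cal=None):
    o,d=ray(c,px,cal); return o+d*(z-o[2])/d[2]
def proj(c,X,cal=None):
    k=cal or robot.get_calibration(c)
    p=np.array(k['K'])@(np.array(k['R'])@np.array(X)+np.array(k['t'])); return p[:2]/p[2]
def tri(c1,p1,c2,p2):
    o1,d1=ray(c1,p1);o2,d2=ray(c2,p2)
    A=np.stack([d1,-d2],1);s=np.linalg.lstsq(A,o2-o1,rcond=None)[0]
    a=o1+d1*s[0];b=o2+d2*s[1];return (a+b)/2,np.linalg.norm(a-b)
E
python3 - <<'E'
from h import *
np.set_printoptions(precision=3,suppress=True)
a=snap('top');b=snap('side')
cv2.imwrite('pics/t0.png',a[:,:,::-1]);cv2.imwrite('pics/s0.png',b[:,:,::-1])
for c in('top','side'):
    for q in['rule_grip','rule_edge','rule_rim','rail','tin_a_mid','hook_mouth','shelf_lip','tape','jar','can','marker','carton','cup']:
        r=robot.tip_of(c,q); print(c,q,[(np.round(x['location']).tolist(),round(x['confidence'],2)) for x in r[:5]])
    k=robot.get_calibration(c);print(-np.array(k['R']).T@k['t'])
E
```

```text
top rule_grip [([261.0, 216.0], 0.79), ([360.0, 286.0], 0.59)]
top rule_edge [([361.0, 293.0], 0.81), ([256.0, 207.0], 0.59)]
top rule_rim [([338.0, 277.0], 0.96), ([290.0, 206.0], 0.62)]
top rail [([192.0, 170.0], 0.57)]
top tin_a_mid [([208.0, 195.0], 0.7)]
top hook_mouth []
top shelf_lip [([367.0, 169.0], 0.88)]
top tape [([174.0, 254.0], 0.68), ([289.0, 204.0], 0.31)]
top jar [([128.0, 150.0], 0.57)]
top can [([129.0, 222.0], 0.76), ([196.0, 170.0], 0.25)]
top marker [([326.0, 239.0], 0.64)]
top carton [([225.0, 130.0], 0.92)]
top cup [([376.0, 217.0], 0.77)]
[ 0.305 -0.014  1.205]
side rule_grip [([272.0, 227.0], 0.62)]
side rule_edge [([262.0, 231.0], 0.79), ([309.0, 195.0], 0.29)]
side rule_rim [([275.0, 212.0], 0.63)]
side rail [([216.0, 268.0], 0.74), ([307.0, 194.0], 0.41)]
side tin_a_mid [([241.0, 255.0], 0.7)]
side hook_mouth [([252.0, 126.0], 0.45)]
side shelf_lip [([277.0, 105.0], 0.92), ([264.0, 231.0], 0.18)]
side tape [([285.0, 310.0], 0.96)]
side jar [([159.0, 319.0], 0.7)]
side can [([234.0, 341.0], 0.6)]
side marker [([305.0, 196.0], 0.67)]
side carton [([186.0, 228.0], 0.82)]
side cup [([299.0, 169.0], 0.5)]
[0.22  0.845 1.05 ]
```

View pics/t0.png

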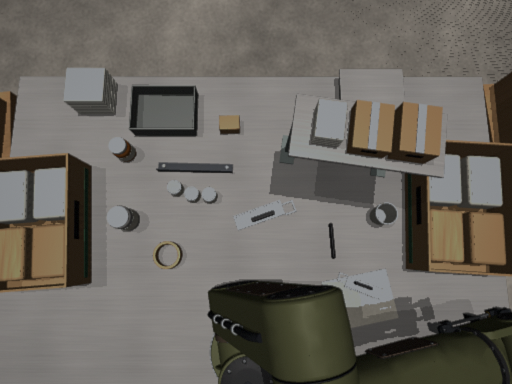

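View pics/s0.png

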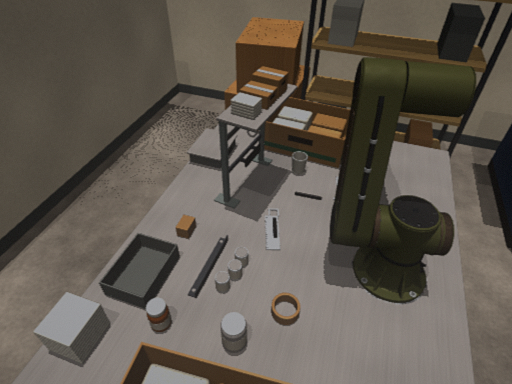

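```bash
python3 - <<'E'
from h import *
np.set_printoptions(precision=3,suppress=True)
a=cv2.imread('pics/t0.png');b=cv2.imread('pics/s0.png')
A=cv2.resize(a[155:305,225:400],None,fx=4,fy=4,interpolation=cv2.INTER_CUBIC)[:600,:400+300]
cv2.imwrite('pics/t1.png',A)
B=cv2.resize(b[80:280,180:330],None,fx=4,fy=4,interpolation=cv2.INTER_CUBIC)
cv2.imwrite('pics/s1.png',B[:600])
print('lip',tri('top',[367,169],'side',[277,105]))
for n,p,z in[('grip',(261,216),.021),('grip2',(360,286),.021),('rim',(290,206),.0025),('edge',(256,207),.0025)]: print(n,atz('top',p,z))
print('rail ends',atz('top',(157,167),.03),atz('top',(232,168),.03))
for p in[(175,188),(192,194),(210,195)]: print('tin',atz('top',p,.055))
print('lip L/R at .4',atz('top',(290,163),.4),atz('top',(443,175),.4))
print('hook side at z=.29',atz('side',(252,126),.29))
print('jar can tape carton cup marker',[atz('top',p,0)[:2] for p in[(128,150),(129,222),(174,254),(225,130),(376,217),(326,239)]])
E
```

```text
lip (array([ 0.506, -0.276,  0.408]), np.float64(0.012129488545184218))
grip [ 0.432 -0.039  0.021]
grip2 [ 0.204 -0.36   0.021]
rim [ 0.468 -0.139  0.002]
edge [ 0.465 -0.022  0.002]
rail ends [0.598 0.316 0.03 ] [0.595 0.06  0.03 ]
tin [0.521 0.246 0.055]
tin [0.501 0.189 0.055]
tin [0.497 0.13  0.055]
lip L/R at .4 [ 0.516 -0.099  0.4  ] [ 0.488 -0.456  0.4  ]
hook side at z=.29 [ 0.612 -0.287  0.29 ]
jar can tape carton cup marker [array([0.668, 0.43 ]), array([0.413, 0.411]), array([0.306, 0.253]), array([0.742, 0.088]), array([ 0.431, -0.433]), array([ 0.356, -0.259])]
```

View pics/t1.png

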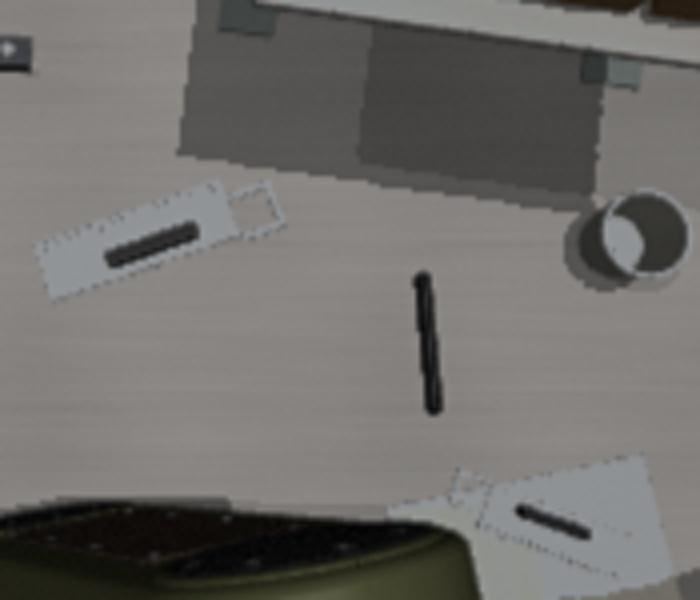

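View pics/s1.png

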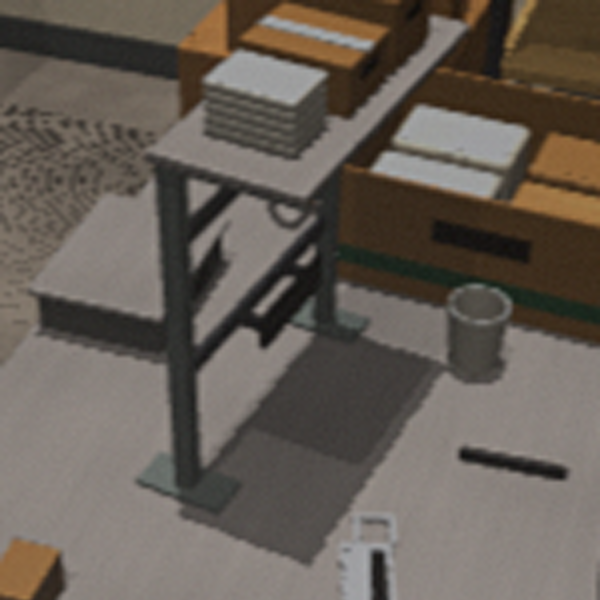

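The blade at top pixel (261,216), with the 80 mm rib and its eye to the right, is the real straightedge. The look-alikes are the smaller one at (360,286), whose eye points left, and the marker at (331,240). The hook is under the shelf at side pixel (252,130).

```bash
python3 - <<'E'
from h import *
np.set_printoptions(precision=3,suppress=True)
s=robot.read_state()
for k in('time','tcp_pos','eef_rot','force','finger_gap'):print(k,s[k])
k=robot.get_calibration('wrist');R=np.array(s['eef_rot'])
C=-np.array(k['R']).T@k['t'];print('cam in tool',R.T@(C-s['tcp_pos']));print((np.array(k['R'])@R).T);print(k['K'])
print(robot.hold_point_z)
# rail & tins in both views, rail face line
im=cv2.imread('pics/t0.png');g=cv2.cvtColor(im,6)
for c in(170,192,220):print(g[158:180,c])
for p in[(175,172.5),(220,172.5)]:print(atz('top',p,.03),atz('top',p,0.0))
E
```

```text
time 1.4
tcp_pos [ 0.13  -0.534  0.205]
eef_rot [[ 0.972  0.237  0.   ]
 [ 0.237 -0.972 -0.   ]
 [ 0.     0.    -1.   ]]
force [-0.157 -0.212  0.72 ]
finger_gap 0.09420567979134702
cam in tool [ 0.069 -0.001 -0.178]
[[-0.001 -0.971 -0.239]
 [ 1.    -0.    -0.001]
 [ 0.001 -0.239  0.971]]
[[294.168   0.    259.245]
 [  0.    294.168 192.324]
 [  0.      0.      1.   ]]
0.0188
[135 135 136 137 109  73  63  63  64  65  66  54  24  43 123 138 137 135
 134 133 134 134]
[136 136 135 137 134  87  65  64  66  65  67  65  37  27  83 131 138 136
 135 133 134 134]
[132 133 131 132 134 120  81  65  66  65  67  66  58  27  43 122 133 132
 132 130 132 132]
[0.579 0.254 0.03 ] [0.586 0.261 0.   ]
[0.579 0.1   0.03 ] [0.586 0.103 0.   ]
```

{"op": "move_arm", "data": {
  "deltas": [
    {"offset":[0.015,0.035,0],"rot":[0,0,7],"grip":0.05},
    {"offset":[0.015,0.035,0],"rot":[0,0,7],"grip":0.05},
    {"offset":[0.018,0.036,0],"rot":[0,0,7],"grip":0.05},
    {"offset":[0.018,0.036,0],"rot":[0,0,7],"grip":0.05},
    {"offset":[0.02,0.036,0],"rot":[0,0,7],"grip":0.05},
    {"offset":[0.02,0.036,0],"rot":[0,0,7],"grip":0.05},
    {"offset":[0.022,0.036,0],"rot":[0,0,7],"grip":0.05},
    {"offset":[0.022,0.036,0],"rot":[0,0,7],"grip":0.05},
    {"offset":[0.022,0.036,0],"rot":[0,0,7],"grip":0.05},
    {"offset":[0.022,0.036,0],"rot":[0,0,7],"grip":0.05},
    {"offset":[0.022,0.036,0],"rot":[0,0,7],"grip":0.05},
    {"offset":[0.022,0.036,0],"rot":[0,0,7],"grip":0.05}
  ],
  "squeeze": 40
}}

```text
time: 2.4
tcp_pos: [0.3615, -0.1023, 0.2046]
eef_rot: [[-0.163, 0.987, 0.004], [0.987, 0.163, -0.002], [-0.003, 0.004, -1.0]]
force: [0.4, -0.7, -0.7]
finger_gap: 0.0503
```

{"op": "move_arm", "data": {
  "deltas": [
    {"offset":[0.035,0.032,0],"rot":[0,0,5.5]},
    {"offset":[0.035,0.032,0],"rot":[0,0,5]},
    {"offset":[0,0,0],"rot":[0,0,0]}
  ]
}}

```text
validation failed for argument at $.de...
```

```bash
python3 - <<'E'
from h import *
np.set_printoptions(precision=4,suppress=True)
s=robot.read_state();k=robot.get_calibration('wrist');print(s['tcp_pos'])
print(np.degrees(np.arctan2(s['eef_rot'][1][0],s['eef_rot'][0][0])))
snap('wrist','w1.png')
P={}
for q,z in[('rule_grip',.021),('rule_edge',.0025),('rule_rim',.0025),('tin_a_mid',.0275)]:
    for x in robot.tip_of('wrist',q)[:4]: print(q,np.round(x['location']),round(x['confidence'],2),atz('wrist',x['location'],z,k))
E
```

```text
[ 0.3615 -0.1023  0.2046]
99.38652697713297
rule_grip [322. 140.] 0.71 [ 0.4299 -0.0442  0.021 ]
rule_edge [346. 126.] 0.92 [ 0.4601 -0.0225  0.0025]
rule_rim [329. 222.] 0.62 [ 0.4672 -0.1508  0.0025]
tin_a_mid [324. 140.] 0.31 [ 0.4308 -0.044   0.0275]
```

View pics/w1.png

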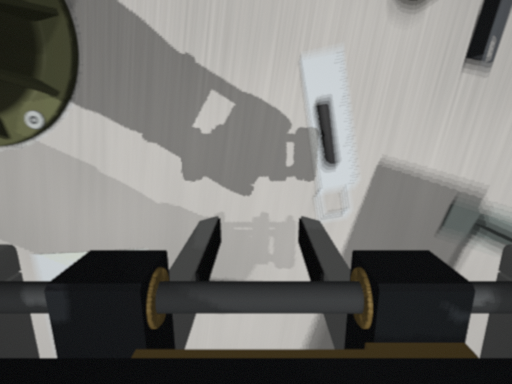

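The picture shows the straightedge with its rib from (322,98) to (333,163), and its eye at (333,205) towards the hook side.

```bash
python3 - <<'E'
from h import *
np.set_printoptions(precision=4,suppress=True)
k=robot.get_calibration('wrist')
im=cv2.imread('pics/w1.png');g=cv2.cvtColor(im,6)
m=np.zeros_like(g);m[90:175,312:342]=(g[90:175,312:342]<70)
n,l,st,c=cv2.connectedComponentsWithStats(m)
i=1+st[1:,4].argmax();print(st[i],c[i])
r=cv2.minAreaRect(np.argwhere(l==i)[:,::-1].astype(np.float32));print(r)
b=cv2.boxPoints(r);W=np.array([atz('wrist',p,.03,k)for p in b]);print(W);print(W.mean(0))
for p in[(321,52),(334,215)]:print(atz('wrist',p,.0025,k))
E
```

```text
[317 105  17  58 556] [325.6061 132.0234]
((326.1558837890625, 133.39752197265625), (58.6323356628418, 10.559378623962402), 81.11934661865234)
[[ 0.4127 -0.0092  0.03  ]
 [ 0.4241 -0.0056  0.03  ]
 [ 0.4489 -0.0692  0.03  ]
 [ 0.437  -0.0731  0.03  ]]
[ 0.4307 -0.0393  0.03  ]
[0.4107 0.0532 0.0025]
[ 0.47   -0.1434  0.0025]
```

{"op": "move_arm", "data": {
  "deltas": [
    {"offset":[0.035,0.032,0],"rot":[0,0,5.5],"grip":0.05},
    {"offset":[0.035,0.03,0],"rot":[0,0,5],"grip":0.05},
    {"offset":[0,0,-0.02],"rot":[0,0,0],"grip":0.05}
  ]
}}

```text
time: 2.9
tcp_pos: [0.4286, -0.051, 0.1873]
eef_rot: [[-0.324, 0.946, 0.01], [0.946, 0.324, -0.004], [-0.007, 0.009, -1.0]]
force: [0.9, -0.6, -0.9]
finger_gap: 0.0496
```

{"op": "move_arm", "data": {
  "deltas": [
    {"offset":[0.003,0.012,-0.03],"rot":[0,0.5,0],"grip":0.05},
    {"offset":[0,0,0],"rot":[0,0,0],"grip":0.05},
    {"offset":[0,0,0],"rot":[0,0,0],"grip":0.05}
  ]
}}

```text
time: 3.15
tcp_pos: [0.4309, -0.0425, 0.1543]
eef_rot: [[-0.316, 0.949, -0.002], [0.949, 0.316, -0.004], [-0.003, -0.003, -1.0]]
force: [-0.1, -0.8, 0.2]
finger_gap: 0.0497
```

```bash
python3 - <<'E'
from h import *
np.set_printoptions(precision=4,suppress=True)
k=robot.get_calibration('wrist');s=robot.read_state();print(s['tcp_pos'],s['eef_rot'])
im=snap('wrist','w2.png');g=cv2.cvtColor(im,7)
p=proj('wrist',[.431,-.039,.033],k);print(p)
q=robot.tip_of('wrist','rule_rim');print([ (x['location'],x['confidence'],atz('wrist',x['location'],.0025,k)) for x in q[:2]])
x,y=p.astype(int)
m=np.zeros_like(g);m[max(y-70,0):y+70,max(x-40,0):x+40]=(g[max(y-70,0):y+70,max(x-40,0):x+40]<70)
n,l,st,c=cv2.connectedComponentsWithStats(m)
for i in range(1,n):
  if st[i,4]>300:
    r=cv2.minAreaRect(np.argwhere(l==i)[:,::-1].astype(np.float32));b=cv2.boxPoints(r)
    W=np.array([atz('wrist',p,.033,k)for p in b]);print(st[i],r);print(W,W.mean(0))
E
```

```text
[ 0.4309 -0.0425  0.1543] [[-0.3164  0.9486 -0.0022]
 [ 0.9486  0.3164 -0.0036]
 [-0.0027 -0.0032 -1.    ]]
[260.3998 185.6049]
[([261.7, 271.3], 0.81, array([ 0.4691, -0.1479,  0.0025])), ([56.8, 311.6], 0.76, array([ 0.2373, -0.286 ,  0.0025]))]
[254 149  13  74 891] ((260.0, 185.5), (73.0, 12.0), 90.0)
[[ 0.4129 -0.0051  0.033 ]
 [ 0.4244 -0.0013  0.033 ]
 [ 0.4494 -0.0751  0.033 ]
 [ 0.4372 -0.0792  0.033 ]] [ 0.4309 -0.0402  0.033 ]
```

View pics/w2.png

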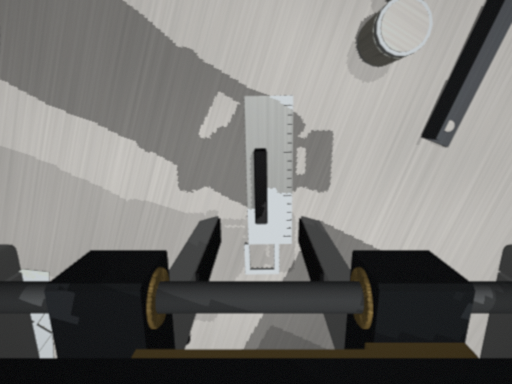

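The view shows the rib vertical at (260,185), centred between the fingers, and the eye at (262,258). It is lined up for a straight descent.

{"op": "move_arm", "data": {
  "deltas": [
    {"offset":[0,0.001,-0.036],"rot":[0,0,0],"grip":0.05},
    {"offset":[0,0.001,-0.036],"rot":[0,0,0],"grip":0.05},
    {"offset":[0,0,-0.036],"rot":[0,0,0],"grip":0.05},
    {"offset":[0,0,-0.02],"rot":[0,0,0],"grip":0.05},
    {"offset":[0,0,-0.01],"rot":[0,0,0],"grip":0.04},
    {"offset":[0,0,0],"rot":[0,0,0],"grip":0.03}
  ]
}}

```text
time: 3.75
tcp_pos: [0.4344, -0.0482, 0.0215]
eef_rot: [[-0.304, 0.952, 0.017], [0.953, 0.304, -0.007], [-0.012, 0.014, -1.0]]
force: [-0.3, -0.3, -0.2]
finger_gap: 0.0403
```

{"op": "move_arm", "data": {
  "deltas": [
    {"offset":[-0.003,0.006,-0.005],"rot":[0.4,1,1],"grip":0.03},
    {"offset":[0,0,-0.003],"rot":[0,0,0],"grip":0.03},
    {"offset":[0,0,0],"rot":[0,0,0],"grip":0.03}
  ]
}}

```text
time: 4.0
tcp_pos: [0.4328, -0.0438, 0.0164]
eef_rot: [[-0.319, 0.948, 0.002], [0.948, 0.319, -0.0], [-0.001, 0.002, -1.0]]
force: [0.4, 0.5, -0.3]
finger_gap: 0.0301
```

{"op": "move_arm", "data": {
  "deltas": [
    {"offset":[-0.0015,0.003,-0.006],"rot":[0,0,0],"grip":0.03},
    {"offset":[0,0,-0.002],"rot":[0,0,0],"grip":0.03},
    {"offset":[0,0,0],"rot":[0,0,0],"grip":0.0},
    {"offset":[0,0,0],"rot":[0,0,0],"grip":0.0},
    {"offset":[0,0,0],"rot":[0,0,0],"grip":0.0},
    {"offset":[0,0,0],"rot":[0,0,0],"grip":0.0}
  ]
}}

```text
time: 4.5
tcp_pos: [0.4328, -0.0408, 0.0102]
eef_rot: [[-0.32, 0.948, 0.007], [0.948, 0.32, -0.001], [-0.004, 0.006, -1.0]]
force: [-0.2, -0.2, -1.1]
finger_gap: 0.0136
```

{"op": "move_arm", "data": {
  "deltas": [
    {"offset":[-0.002,0,0.012],"rot":[0,0.4,0],"grip":0},
    {"offset":[-0.01,0.015,0.005],"rot":[0,0,-2],"grip":0},
    {"offset":[-0.007,0.036,0],"rot":[0,0,-3.5],"grip":0},
    {"offset":[-0.007,0.036,0],"rot":[0,0,-3.5],"grip":0},
    {"offset":[-0.007,0.036,0],"rot":[0,0,-3.5],"grip":0},
    {"offset":[0,0.036,0],"rot":[0,0,-3.5],"grip":0},
    {"offset":[0,0.036,0],"rot":[0,0,-3.5],"grip":0},
    {"offset":[0,0.02,0],"rot":[0,0,0],"grip":0},
    {"offset":[0,0,0],"rot":[0,0,0],"grip":0},
    {"offset":[0,0,0],"rot":[0,0,0],"grip":0}
  ]
}}

```text
time: 5.33
tcp_pos: [0.3966, 0.183, 0.0287]
eef_rot: [[0.036, 0.999, 0.001], [0.999, -0.036, -0.001], [-0.001, 0.001, -1.0]]
force: [-0.7, -0.3, -1.2]
finger_gap: 0.0137
```

```bash
python3 - <<'E'
from h import *
np.set_printoptions(precision=4,suppress=True)
s=robot.read_state();print(s['tcp_pos'],s['eef_rot'],s['force'],s['finger_gap'])
t=snap('top','t2.png')
k=robot.get_calibration('wrist');w=snap('wrist','w3.png')
for c,kk in(('top',None),('wrist',k)):
  for q,z in(('tin_a_mid',.0275),('rule_edge',s['tcp_pos'][2]-.0077)):
    print(c,q,[(np.round(x['location']),round(x['confidence'],2),atz(c,x['location'],z,kk)) for x in robot.tip_of(c,q)[:4]])
g=cv2.cvtColor(cv2.imread('pics/t0.png'),6).astype(float)
up=[];lo=[]
for c in range(162,229,3):
    d=np.diff(g[165:178,c]); 
    w=np.clip(d[3:],0,None)*(d[3:]>8);lo.append(atz('top',(c,165+3.5+(w*np.arange(len(w))).sum()/w.sum()),0.))
    w=np.clip(-d[:7],0,None)*(d[:7]<-8);up.append(atz('top',(c,165.5+(w*np.arange(7)).sum()/max(w.sum(),1)),.03))
for L in(lo,up):
    L=np.array(L);f=np.polyfit(L[:,1]-.188,L[:,0],1);r=L[:,0]-np.polyval(f,L[:,1]-.188);print(f,r.std())
E
```

```text
[0.3966 0.183  0.0287] [[ 0.0356  0.9994  0.001 ]
 [ 0.9994 -0.0356 -0.0007]
 [-0.0006  0.001  -1.    ]] [-0.659  -0.3438 -1.1654] 0.013710484809728035
top tin_a_mid [(array([365., 168.]), 0.69, array([ 0.5952, -0.3949,  0.0275])), (array([208., 192.]), 0.65, array([0.5113, 0.1394, 0.0275]))]
top rule_edge [(array([361., 290.]), 0.79, array([ 0.1905, -0.3621,  0.021 ])), (array([196., 213.]), 0.74, array([0.4427, 0.1811, 0.021 ])), (array([130., 222.]), 0.54, array([0.4105, 0.4009, 0.021 ])), (array([126., 151.]), 0.4, array([0.6566, 0.4307, 0.021 ]))]
wrist tin_a_mid [(array([417., 286.]), 0.89, array([0.5026, 0.1391, 0.0275]))]
wrist rule_edge [(array([310., 215.]), 0.85, array([0.4308, 0.1903, 0.021 ]))]
[0.0216 0.5879] 0.0003428351715044446
[0.0217 0.5896] 0.0018644298591957039
```

View pics/w3.png

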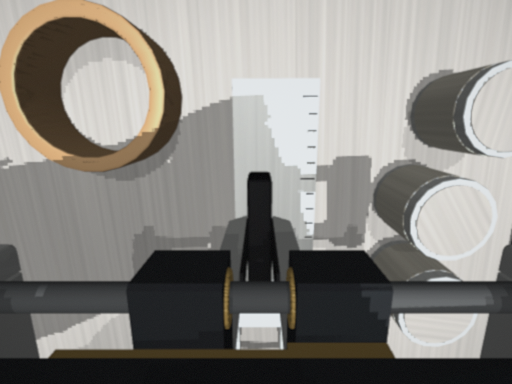

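The tins' tops are at (505,108), (452,218) and (438,312), and the rule is parallel to them and well below their mid-height. The rail face fits x≈0.588 with yaw −1.2°. I'll square up and push.

{"op": "move_arm", "data": {
  "deltas": [
    {"offset":[0.015,-0.004,-0.004],"rot":[0,0,0.8],"grip":0},
    {"offset":[0.015,-0.001,-0.001],"rot":[0,0,0],"grip":0},
    {"offset":[0.01,0,0],"rot":[0,0,0],"grip":0},
    {"offset":[0.01,0,0],"rot":[0,0,0],"grip":0},
    {"offset":[0.01,0,0],"rot":[0,0,0],"grip":0},
    {"offset":[0.01,0,0],"rot":[0,0,0],"grip":0},
    {"offset":[0.01,0,0],"rot":[0,0,0],"grip":0},
    {"offset":[0.01,0,0],"rot":[0,0,0],"grip":0}
  ]
}}

```text
time: 6.3
tcp_pos: [0.4881, 0.1715, 0.0231]
eef_rot: [[0.031, 1.0, -0.007], [1.0, -0.031, -0.002], [-0.002, -0.007, -1.0]]
force: [-4.9, 0.6, 1.3]
finger_gap: 0.0139
```

{"op": "move_arm", "data": {
  "deltas": [
    {"offset":[0.006,0.001,0],"rot":[0,-0.4,0.5],"grip":0},
    {"offset":[0.005,0,0],"rot":[0,0,0],"grip":0},
    {"offset":[0.003,0,0],"rot":[0,0,0],"grip":0}
  ]
}}

```text
time: 6.55
tcp_pos: [0.5026, 0.1714, 0.0226]
eef_rot: [[0.023, 1.0, -0.003], [1.0, -0.023, -0.003], [-0.003, -0.003, -1.0]]
force: [-5.2, 1.3, 2.1]
finger_gap: 0.0135
```

```bash
python3 - <<'E'
from h import *
np.set_printoptions(precision=4,suppress=True)
s=robot.read_state();print(s['tcp_pos'],s['eef_rot'],s['force'],s['moment'])
k=robot.get_calibration('wrist');w=snap('wrist','w4.png')
print([(np.round(x['location']),round(x['confidence'],2),atz('wrist',x['location'],.0275,k)) for x in robot.tip_of('wrist','tin_a_mid')[:4]])
E
```

```text
[0.5026 0.1714 0.0226] [[ 0.0228  0.9997 -0.0029]
 [ 0.9997 -0.0228 -0.0028]
 [-0.0028 -0.0028 -1.    ]] [-5.2213  1.29    2.0932] [0.0495 0.8192 0.1237]
[(array([360.,  99.]), 0.36, array([0.5608, 0.2514, 0.0275]))]
```

View pics/w4.png

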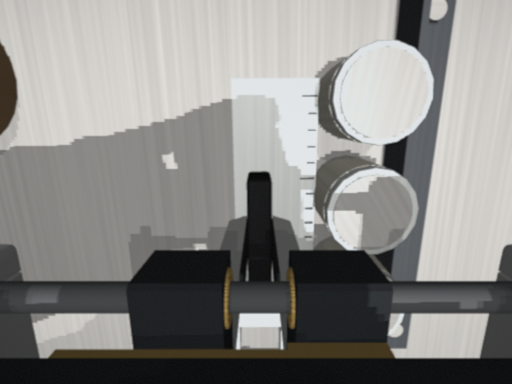

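{"op": "move_arm", "data": {
  "deltas": [
    {"offset":[0.004,0,0],"rot":[0,0,0],"grip":0},
    {"offset":[0.004,0,0],"rot":[0,0,0],"grip":0}
  ]
}}

```text
time: 6.82
tcp_pos: [0.5048, 0.1715, 0.0215]
eef_rot: [[0.023, 1.0, -0.016], [1.0, -0.023, -0.004], [-0.005, -0.016, -1.0]]
force: [-38.8, 1.8, 21.6]
finger_gap: 0.0133
```

{"op": "move_arm", "data": {
  "deltas": [
    {"offset":[-0.003,0,0.0005],"rot":[0,-0.8,0],"grip":0},
    {"offset":[0,0,0],"rot":[0,0,0],"grip":0}
  ]
}}

```text
time: 6.98
tcp_pos: [0.5007, 0.1716, 0.0218]
eef_rot: [[0.023, 1.0, -0.005], [1.0, -0.023, -0.004], [-0.005, -0.004, -1.0]]
force: [0.1, 0.1, -1.2]
finger_gap: 0.0138
```

```bash
python3 - <<'E'
from h import *
np.set_printoptions(precision=4,suppress=True)
s=robot.read_state();print(s['tcp_pos'],s['eef_rot'],s['force'],s['moment'])
k=robot.get_calibration('wrist');w=snap('wrist','w5.png')
print([atz('wrist',p,.055,k) for p in[(381.5,92),(371,210)]])
b=snap('side','s5.png')
cv2.imwrite('pics/c5.png',cv2.vconcat([w[:300,150:512,::-1],cv2.resize(b[225:300,180:270,::-1],(362,300),interpolation=cv2.INTER_CUBIC)]))
E
```

```text
[0.5007 0.1716 0.0218] [[ 0.0229  0.9997 -0.0045]
 [ 0.9997 -0.023  -0.0044]
 [-0.0045 -0.0044 -1.    ]] [ 0.0707  0.0627 -1.2381] [-0.0178 -0.0454  0.0258]
[array([0.5597, 0.2529, 0.055 ]), array([0.5587, 0.1955, 0.055 ])]
```

View pics/c5.png

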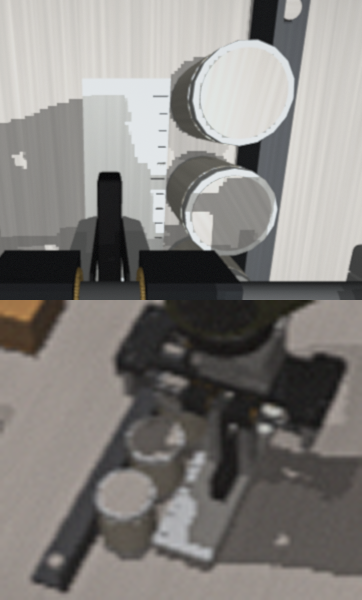

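{"op": "move_arm", "data": {
  "deltas": [
    {"offset":[0.0025,0,0.0005],"rot":[0,0,1.2],"grip":0},
    {"offset":[0.001,0,0],"rot":[0,0,0],"grip":0},
    {"offset":[0,0,0],"rot":[0,0,0],"grip":0}
  ]
}}

```text
time: 7.33
tcp_pos: [0.5038, 0.1715, 0.0222]
eef_rot: [[-0.0, 1.0, -0.009], [1.0, 0.0, -0.005], [-0.005, -0.009, -1.0]]
force: [-4.3, -1.8, 0.4]
finger_gap: 0.0138
```

{"op": "move_arm", "data": {
  "deltas": [
    {"offset":[-0.001,0,0],"rot":[0,0,-2.4],"grip":0},
    {"offset":[0.0015,0,0],"rot":[0,0,0],"grip":0},
    {"offset":[0.001,0,0],"rot":[0,0,0],"grip":0}
  ]
}}

```text
time: 7.58
tcp_pos: [0.5045, 0.1711, 0.022]
eef_rot: [[0.039, 0.999, -0.014], [0.999, -0.039, -0.005], [-0.006, -0.014, -1.0]]
force: [-15.7, 0.4, 7.7]
finger_gap: 0.0138
```

{"op": "move_arm", "data": {
  "deltas": [
    {"offset":[0,0,0.0005],"rot":[0,-0.5,1.0],"grip":0},
    {"offset":[0.002,0,0],"rot":[0,0,0],"grip":0},
    {"offset":[0,0,0],"rot":[0,0,0],"grip":0}
  ]
}}

```text
time: 7.83
tcp_pos: [0.5042, 0.171, 0.0217]
eef_rot: [[0.015, 1.0, -0.013], [1.0, -0.015, -0.006], [-0.007, -0.013, -1.0]]
force: [-2.0, -0.1, -0.2]
finger_gap: 0.0139
```

```bash
python3 -c "
from h import *
s=robot.read_state();print(s['force'],s['moment'],s['eef_rot'])"
```

```text
[-2.04025343 -0.14955332 -0.22303836] [-0.23684684  0.25569716 -0.13997012] [[ 0.0147015   0.9998032  -0.01332025]
 [ 0.99987047 -0.01478716 -0.00635523]
 [-0.00655094 -0.01322509 -0.99989109]]
```

{"op": "move_arm", "data": {
  "deltas": [
    {"offset":[0.0015,0,0.0005],"rot":[0,-0.5,0],"grip":0},
    {"offset":[0.001,0,0],"rot":[0,0,0],"grip":0}
  ]
}}

```text
time: 8.0
tcp_pos: [0.5045, 0.171, 0.0213]
eef_rot: [[0.012, 1.0, -0.011], [1.0, -0.012, -0.007], [-0.007, -0.011, -1.0]]
force: [-12.7, 1.7, 5.6]
finger_gap: 0.014
```

```bash
python3 -c "
from h import *
s=robot.read_state();print(s['force'],s['moment'],s['eef_rot'])"
```

```text
[-12.70876704   1.74880086   5.59662117] [ 0.00577234  2.13572769 -0.31452403] [[ 0.01172505  0.99986794 -0.01125294]
 [ 0.99990673 -0.01180285 -0.00687215]
 [-0.00700405 -0.01117132 -0.99991307]]
```

{"op": "move_arm", "data": {
  "deltas": [
    {"offset":[-0.008,0,0],"rot":[0,-0.6,0],"grip":0},
    {"offset":[-0.015,0,0],"rot":[0,0,0],"grip":0},
    {"offset":[-0.025,0,0],"rot":[0,0,0],"grip":0},
    {"offset":[-0.03,0,0.01],"rot":[0,0,0],"grip":0},
    {"offset":[-0.02,0,0.03],"rot":[0,0,0],"grip":0},
    {"offset":[0,0,0.04],"rot":[0,0,0],"grip":0},
    {"offset":[0,0,0.03],"rot":[0,0,0],"grip":0}
  ]
}}

```text
time: 8.58
tcp_pos: [0.4033, 0.1695, 0.1299]
eef_rot: [[-0.0, 1.0, -0.003], [1.0, -0.0, -0.009], [-0.009, -0.003, -1.0]]
force: [0.5, -0.3, -0.3]
finger_gap: 0.014
```

```bash
python3 - <<'E'
from h import *
np.set_printoptions(precision=4,suppress=True)
s=robot.read_state();print(s['tcp_pos'],s['q'])
a=snap('top','t6.png');b=snap('side','s6.png')
cv2.imwrite('pics/c6.png',cv2.hconcat([cv2.resize(a[150:225,145:245,::-1],(600,450),interpolation=cv2.INTER_CUBIC)[:, :400],cv2.resize(b[220:305,180:270,::-1],(400,450),interpolation=cv2.INTER_CUBIC)]))
E
```

```text
[0.4033 0.1695 0.1299] [ 0.3187  0.138   1.9071 -0.0083  1.1026  0.3225]
```

View pics/c6.png

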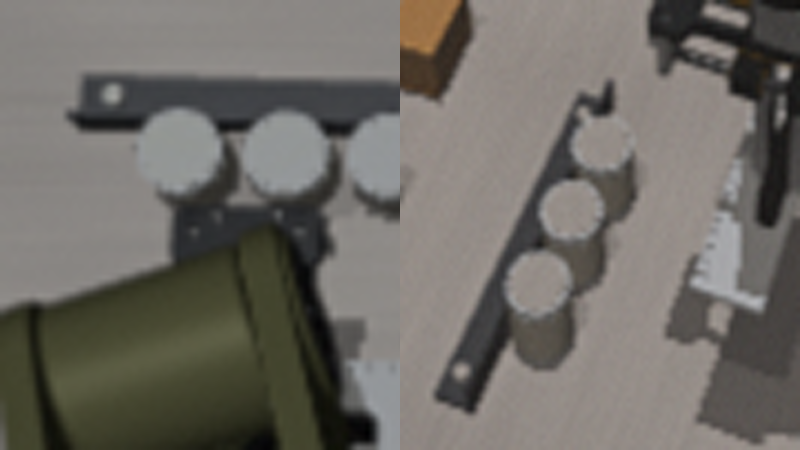

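All three tins stand upright against the rail in the top crop (180,150)/(287,150)/(385,150), and the side crop agrees. Next is planning a view of the hook with the wrist camera.

```bash
python3 - <<'E'
from h import *
from scipy.spatial.transform import Rotation as Ro
np.set_printoptions(precision=4,suppress=True)
print('lip top z.4',atz('top',(367,169),.4),'side z.4',atz('side',(277,105),.4))
for c in('side',):
  for q in('hook_mouth','gate','shelf_lip'):
    print(q,[(x['location'],round(x['confidence'],2)) for x in robot.tip_of(c,q)[:3]] if q!='gate' else [(x['location'],round(x['confidence'],2)) for x in robot.recognise(c,q)[:3]])
print(robot.recognise('top','shelf_lip')[:2])
K=np.array(robot.get_calibration('wrist')['K'])
k=robot.get_calibration('wrist');s=robot.read_state();R=np.array(s['eef_rot'])
Rct=np.array(k['R'])@R; tct=np.array(k['R'])@s['tcp_pos']+k['t'] # tool->cam
def tool(yaw,lean):
    H=(Ro.from_euler('z',yaw,degrees=True)*Ro.from_euler('y',-lean,degrees=True)).as_matrix()
    return H@np.diag([-1,1,-1.])
h=np.array([.597,-.286,.29])
for lean in(35,50,60):
  for yaw in(-4,-20,-35,-50):
    for T in([.42,-.05,.25],[.40,-.13,.28],[.42,-.2,.25]):
      Rt=tool(yaw,lean);p=K@(Rct@Rt.T@(h-T)+tct);print(lean,yaw,T,(p[:2]/p[2]).round(),p[2].round(3),end=' | ')
    print()
print(Ro.from_matrix(tool(-30,50)@R.T).as_rotvec(degrees=True))
E
```

```text
lip top z.4 [ 0.5018 -0.2791  0.4   ] side z.4 [ 0.516  -0.2907  0.4   ]
hook_mouth [([254.3, 124.8], 0.38)]
gate []
shelf_lip [([274.9, 106.7], 0.56)]
[{'location': [369.8, 133.7], 'confidence': 0.74}]
35 -4 [0.42, -0.05, 0.25] [ 47. 367.] 0.308 | 35 -4 [0.4, -0.13, 0.28] [136. 340.] 0.339 | 35 -4 [0.42, -0.2, 0.25] [187. 364.] 0.3 | 
35 -20 [0.42, -0.05, 0.25] [123. 376.] 0.349 | 35 -20 [0.4, -0.13, 0.28] [195. 347.] 0.362 | 35 -20 [0.42, -0.2, 0.25] [240. 367.] 0.31 | 
35 -35 [0.42, -0.05, 0.25] [187. 381.] 0.374 | 35 -35 [0.4, -0.13, 0.28] [248. 349.] 0.372 | 35 -35 [0.42, -0.2, 0.25] [289. 367.] 0.309 | 
35 -50 [0.42, -0.05, 0.25] [247. 383.] 0.385 | 35 -50 [0.4, -0.13, 0.28] [300. 348.] 0.368 | 35 -50 [0.42, -0.2, 0.25] [339. 364.] 0.298 | 
50 -4 [0.42, -0.05, 0.25] [ 69. 317.] 0.345 | 50 -4 [0.4, -0.13, 0.28] [147. 292.] 0.371 | 50 -4 [0.42, -0.2, 0.25] [195. 317.] 0.336 | 
50 -20 [0.42, -0.05, 0.25] [139. 320.] 0.394 | 50 -20 [0.4, -0.13, 0.28] [201. 295.] 0.399 | 50 -20 [0.42, -0.2, 0.25] [242. 317.] 0.347 | 
50 -35 [0.42, -0.05, 0.25] [196. 321.] 0.423 | 50 -35 [0.4, -0.13, 0.28] [249. 297.] 0.41 | 50 -35 [0.42, -0.2, 0.25] [286. 317.] 0.346 | 
50 -50 [0.42, -0.05, 0.25] [248. 321.] 0.436 | 50 -50 [0.4, -0.13, 0.28] [296. 296.] 0.406 | 50 -50 [0.42, -0.2, 0.25] [330. 317.] 0.333 | 
60 -4 [0.42, -0.05, 0.25] [ 79. 288.] 0.364 | 60 -4 [0.4, -0.13, 0.28] [151. 263.] 0.386 | 60 -4 [0.42, -0.2, 0.25] [198. 288.] 0.354 | 
60 -20 [0.42, -0.05, 0.25] [145. 286.] 0.416 | 60 -20 [0.4, -0.13, 0.28] [203. 264.] 0.416 | 60 -20 [0.42, -0.2, 0.25] [243. 288.] 0.366 | 
60 -35 [0.42, -0.05, 0.25] [199. 286.] 0.448 | 60 -35 [0.4, -0.13, 0.28] [249. 265.] 0.428 | 60 -35 [0.42, -0.2, 0.25] [284. 288.] 0.365 | 
60 -50 [0.42, -0.05, 0.25] [249. 286.] 0.461 | 60 -50 [0.4, -0.13, 0.28] [295. 265.] 0.423 | 60 -50 [0.42, -0.2, 0.25] [327. 288.] 0.351 | 
[-44.581  -26.1134  56.3573]
```

{"op": "move_arm", "data": {
  "deltas": [
    {"offset":[0,-0.018,0.015],"rot":[0,0,7.1],"grip":0},
    {"offset":[0,-0.022,0.015],"rot":[0,0,7.1],"grip":0},
    {"offset":[0,-0.023,0.015],"rot":[0,0,7.1],"grip":0},
    {"offset":[0,-0.023,0.015],"rot":[0,0,7.1],"grip":0},
    {"offset":[0,-0.023,0.015],"rot":[0,0,7.1],"grip":0},
    {"offset":[0,-0.023,0.015],"rot":[0,0,7.1],"grip":0},
    {"offset":[0,-0.023,0.015],"rot":[0,0,7.1],"grip":0},
    {"offset":[0,-0.023,0.015],"rot":[0,0,7.1],"grip":0},
    {"offset":[0,-0.023,0.015],"rot":[0,0,7.1],"grip":0},
    {"offset":[0,-0.023,0.015],"rot":[0,0,7.1],"grip":0},
    {"offset":[0,-0.023,0.01],"rot":[0,0,7.1],"grip":0},
    {"offset":[0,-0.023,0],"rot":[0,0,7.1],"grip":0}
  ]
}}

```text
time: 9.88
tcp_pos: [0.399, -0.1113, 0.2766]
eef_rot: [[-0.997, 0.074, -0.004], [0.074, 0.997, -0.028], [0.002, -0.029, -1.0]]
force: [1.4, 0.1, -1.4]
finger_gap: 0.0137
```

{"op": "move_arm", "data": {
  "deltas": [
    {"offset":[0,0,0],"rot":[-0.5,-7,0],"grip":0},
    {"offset":[0,0,0],"rot":[-0.5,-7,0],"grip":0},
    {"offset":[0,0,0],"rot":[-0.5,-7,0],"grip":0},
    {"offset":[0,0,0],"rot":[-0.5,-7,0],"grip":0},
    {"offset":[0,0,0],"rot":[-0.5,-7,0],"grip":0},
    {"offset":[0,0,0],"rot":[-0.5,-7,0],"grip":0},
    {"offset":[0,0,0],"rot":[-0.5,-7,0],"grip":0}
  ]
}}

```text
time: 10.47
tcp_pos: [0.4009, -0.1187, 0.2679]
eef_rot: [[-0.657, 0.097, 0.747], [0.045, 0.995, -0.089], [-0.752, -0.025, -0.658]]
force: [0.9, 0.3, -1.5]
finger_gap: 0.0137
```

{"op": "move_arm", "data": {
  "deltas": [
    {"offset":[0,0.01,0.015],"rot":[0.5,-6,0],"grip":0},
    {"offset":[0,0.008,0.015],"rot":[0,-6,0],"grip":0},
    {"offset":[0,0,0],"rot":[0,0,0],"grip":0},
    {"offset":[0,0,0],"rot":[0,0,0],"grip":0}
  ]
}}

```text
time: 10.8
tcp_pos: [0.3994, -0.0907, 0.2976]
eef_rot: [[-0.489, 0.131, 0.862], [0.085, 0.991, -0.103], [-0.868, 0.023, -0.496]]
force: [-0.7, -0.3, -2.4]
finger_gap: 0.0137
```

```bash
python3 - <<'E'
from h import *
np.set_printoptions(precision=4,suppress=True)
s=robot.read_state();print(s['tcp_pos'],s['q']);print(np.array(s['eef_rot']))
k=robot.get_calibration('wrist');w=snap('wrist','w7.png')
print(proj('wrist',[.597,-.29,.29],k))
for q in('hook_mouth','shelf_lip','rule_rim','gate'):
    f=robot.recognise if q=='gate' else robot.tip_of
    print(q,[(x['location'],round(x['confidence'],2)) for x in f('wrist',q)[:3]])
E
```

```text
[ 0.3994 -0.0907  0.2976] [-0.5698 -0.6522  2.4171  0.845   0.531  -2.5517]
[[-0.4894  0.131   0.8622]
 [ 0.0846  0.9911 -0.1025]
 [-0.868   0.0228 -0.4961]]
[133.8213 252.8609]
hook_mouth [([140.3, 249.0], 0.89), ([480.7, 32.4], 0.57)]
shelf_lip [([93.5, 359.7], 0.85)]
rule_rim []
gate [([395.3, 50.0], 0.53), ([137.3, 252.6], 0.39), ([72.2, 189.6], 0.23)]
```

View pics/w7.png

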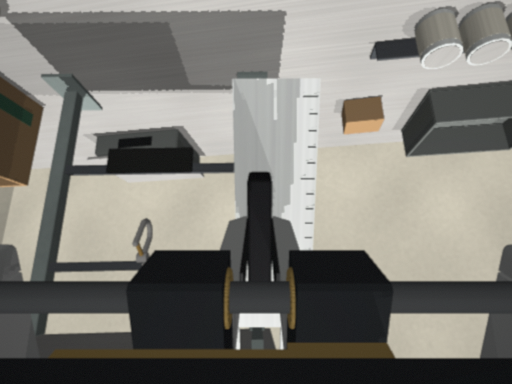

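The hook shows as a small loop with its bottom at (147,222) and the brass gate near (140,250), which agrees with the network. Joint 6 is at its range end, so I'll unlean promptly.

```bash
python3 - <<'E'
from h import *
from scipy.spatial.transform import Rotation as Ro
np.set_printoptions(precision=4,suppress=True)
k=robot.get_calibration('wrist');s=robot.read_state()
for p in[(140.3,249),(138.5,251)]:
    o,d=ray('wrist',p,k)
    print('z.29',atz('wrist',p,.29,k),'at x=.597',o+d*(.597-o[0])/d[0],'x.610',o+d*(.61-o[0])/d[0])
    o2,d2=ray('side',(253.2,125.4));A=np.stack([d,-d2],1);t=np.linalg.lstsq(A,o2-o,rcond=None)[0];print('tri',o+d*t[0],o2+d2*t[1])
print('lip',atz('wrist',(93.5,359.7),.4,k))
o,d=ray('wrist',(93.5,359.7),k);o2,d2=ray('top',(367,169));A=np.stack([d,-d2],1);t=np.linalg.lstsq(A,o2-o,rcond=None)[0];print('liptri',o+d*t[0],o2+d2*t[1])
E
```

```text
z.29 [ 0.5547 -0.2575  0.29  ] at x=.597 [ 0.597  -0.2811  0.2856] x.610 [ 0.61   -0.2884  0.2842]
tri [ 0.6109 -0.2889  0.2841] [ 0.609  -0.2934  0.2899]
z.29 [ 0.5786 -0.2731  0.29  ] at x=.597 [ 0.597  -0.2835  0.2882] x.610 [ 0.61   -0.2909  0.2869]
tri [ 0.61   -0.2908  0.2869] [ 0.6089 -0.2933  0.29  ]
lip [ 0.5085 -0.2703  0.4   ]
liptri [ 0.5079 -0.2699  0.3998] [ 0.5015 -0.2787  0.4012]
```

{"op": "move_arm", "data": {
  "deltas": [
    {"offset":[0.006,0.035,0.002],"rot":[0,0,-5],"grip":0},
    {"offset":[0.006,0.036,0.002],"rot":[0,0,-5],"grip":0},
    {"offset":[0.006,0.036,0.002],"rot":[0,0,-5],"grip":0},
    {"offset":[0.006,0.036,0.002],"rot":[0,0,-4],"grip":0},
    {"offset":[0,0,0],"rot":[0,0,0],"grip":0},
    {"offset":[0,0,0],"rot":[0,0,0],"grip":0}
  ]
}}

```text
time: 11.55
tcp_pos: [0.3949, -0.0622, 0.274]
eef_rot: [[-0.574, 0.214, 0.791], [0.149, 0.977, -0.156], [-0.805, 0.028, -0.592]]
force: [-0.1, -0.1, -1.1]
finger_gap: 0.0134
```

```bash
python3 - <<'E'
from h import *
np.set_printoptions(precision=4,suppress=True)
s=robot.read_state();print(s['tcp_pos'],s['q']);print(np.array(s['eef_rot']))
k=robot.get_calibration('wrist')
print(proj('wrist',[.603,-.289,.289],k))
for c in('wrist','side','top'):
  snap(c,'%s8.png'%c)
  for i in range(2):
   if i: snap(c)
   for q in('hook_mouth','shelf_lip'):
    if c=='top' and q[0]=='h': continue
    print(c,q,[(x['location'],round(x['confidence'],2)) for x in robot.tip_of(c,q)[:2]])
print({a:(b.tolist() if hasattr(b,'tolist') else b) for a,b in k.items()})
E
```

```text
[ 0.3949 -0.0622  0.274 ] [-0.3123 -0.6375  2.4057  0.2193  0.449  -1.804 ]
[[-0.5738  0.2136  0.7906]
 [ 0.1485  0.9765 -0.156 ]
 [-0.8054  0.0279 -0.5921]]
[133.5585 292.0664]
wrist hook_mouth [([259.7, 239.4], 0.35)]
wrist shelf_lip []
wrist hook_mouth []
wrist shelf_lip []
side hook_mouth [([257.0, 125.6], 0.36)]
side shelf_lip [([277.7, 106.1], 0.73)]
side hook_mouth [([253.5, 126.2], 0.45), ([272.9, 147.8], 0.3)]
side shelf_lip [([275.9, 108.3], 0.88), ([254.9, 122.8], 0.59)]
top shelf_lip [([366.2, 164.0], 0.96)]
top shelf_lip [([363.2, 168.4], 0.77)]
{'K': [[294.1681141579688, 0.0, 259.24466945191386], [0.0, 294.1681141579688, 192.32373167203554], [0.0, 0.0, 1.0]], 'R': [[0.21416620294446478, 0.9763885046924936, 0.028254653080648826], [0.36910997037928955, -0.10767590728058657, 0.9231271465826922], [0.9043730796982801, -0.1872735616568981, -0.3834552722566083]], 't': [-0.032363355325074235, -0.3798268427012243, -0.07382980592731916]}
```

{"op": "move_arm", "data": {
  "deltas": [
    {"offset":[0.008,0.035,0.005],"rot":[0,-1,-4],"grip":0},
    {"offset":[0.008,0.035,0.005],"rot":[0,-1,-4],"grip":0},
    {"offset":[0.008,0.035,0.005],"rot":[0,-1,-4],"grip":0},
    {"offset":[0.008,0.02,0.01],"rot":[0,-1,-4],"grip":0},
    {"offset":[0,0,0.005],"rot":[0,-1,0],"grip":0},
    {"offset":[0,0,0],"rot":[0,0,0],"grip":0}
  ]
}}

```text
time: 12.85
tcp_pos: [0.3976, -0.0258, 0.2725]
eef_rot: [[-0.582, 0.289, 0.76], [0.207, 0.957, -0.205], [-0.786, 0.038, -0.617]]
force: [-0.9, 0.0, -0.9]
finger_gap: 0.014
```

```bash
cat > look.py <<'E'
from h import *
np.set_printoptions(precision=4,suppress=True)
s=robot.read_state();print(s['tcp_pos'],s['q']);print(np.array(s['eef_rot']))
k=robot.get_calibration('wrist')
print(proj('wrist',[.603,-.289,.289],k))
snap('wrist','wn%d.png'%(s['time']*100))
for i in range(2):
   if i: snap('wrist')
   for x in robot.tip_of('wrist','hook_mouth')[:2]:
    o,d=ray('wrist',x['location'],k);print(x['location'],round(x['confidence'],2),'x.603:',o+d*(.603-o[0])/d[0],d)
E
python3 look.py
```

```text
[ 0.3976 -0.0258  0.2725] [-0.0365 -0.5978  2.3763 -0.3779  0.4999 -1.0456]
[[-0.5824  0.2888  0.7599]
 [ 0.2073  0.9566 -0.2048]
 [-0.7861  0.0382 -0.617 ]]
[127.2168 302.0557]
```

{"op": "move_arm", "data": {
  "deltas": [
    {"offset":[0.004,0.02,0.015],"rot":[1.2,-4,0],"grip":0},
    {"offset":[0.004,0.02,0.015],"rot":[1.2,-4,0],"grip":0},
    {"offset":[0.004,0.02,0.015],"rot":[1.2,-4,0],"grip":0},
    {"offset":[0,0.01,0.01],"rot":[0,0,0],"grip":0},
    {"offset":[0,0,0],"rot":[0,0,0],"grip":0}
  ]
}}

```text
time: 13.47
tcp_pos: [0.4068, 0.0292, 0.319]
eef_rot: [[-0.439, 0.284, 0.852], [0.252, 0.95, -0.186], [-0.862, 0.133, -0.489]]
force: [0.5, -0.1, -1.0]
finger_gap: 0.0136
```

```bash
python3 look.py
```

```text
[0.4068 0.0292 0.319 ] [ 0.2335 -0.6135  2.3559 -0.8276  0.5392 -0.4353]
[[-0.4394  0.2835  0.8524]
 [ 0.2523  0.9497 -0.1858]
 [-0.8621  0.1334 -0.4888]]
[ 98.0018 259.817 ]
[98.7, 256.0] 0.9 x.603: [ 0.603  -0.2878  0.2833] [ 0.712  -0.6923 -0.1175]
[102.9, 259.7] 0.85 x.603: [ 0.603  -0.2797  0.2902] [ 0.7206 -0.6853 -0.1059]
```

```bash
cat > kin.py <<'E'
import numpy as np
from scipy.spatial.transform import Rotation as Ro
from scipy.optimize import least_squares
S=[([-1.399,.3,1.521,0,1.321,-.067],[.13,-.534,.205]),([.3187,.138,1.9071,-.0083,1.1026,.3225],[.4033,.1695,.1299]),
([-.5698,-.6522,2.4171,.845,.531,-2.5517],[.3994,-.0907,.2976]),([-.3123,-.6375,2.4057,.2193,.449,-1.804],[.3949,-.0622,.274]),
([-.0365,-.5978,2.3763,-.3779,.4999,-1.0456],[.3976,-.0258,.2725]),([.2335,-.6135,2.3559,-.8276,.5392,-.4353],[.4068,.0292,.319])]
def rot(q): return Ro.from_euler('ZYZYZ',[q[0],q[1]+q[2],q[3],q[4],q[5]+np.pi/2]).as_matrix()
def rows(q):
    Z=Ro.from_euler('Z',q[0]).as_matrix();A=Z@Ro.from_euler('Y',q[1]).as_matrix();B=Z@Ro.from_euler('Y',q[1]+q[2]).as_matrix();R=rot(q)
    return np.stack([Z[:,0],Z[:,2],A[:,0],A[:,2],B[:,0],B[:,2],R[:,2]],1)
M=np.vstack([rows(q) for q,_ in S]);y=np.hstack([p for _,p in S])
L=np.linalg.lstsq(M,y,rcond=1e-6)[0]
def fk(q): return rows(q)@L,rot(q)
lo=np.array([-3.03,-.79,.23,-1.04,0,-2.55]);hi=np.array([3.03,2.21,2.52,4.18,3.07,2.55])
def ik(p,R,q0):
    f=lambda q:np.r_[(fk(q)[0]-p)*10,(Ro.from_matrix(fk(q)[1]@R.T)).as_rotvec()]
    r=least_squares(f,np.clip(q0,lo+.01,hi-.01),bounds=(lo-.6,hi+.6));return r.x,np.abs(r.fun).max()
def tool(yaw,lean):
    H=(Ro.from_euler('z',yaw,degrees=True)*Ro.from_euler('y',-lean,degrees=True)).as_matrix()
    return H@np.diag([-1,1,-1.])
E
python3 - <<'E'
from kin import *
np.set_printoptions(precision=3,suppress=True)
print(L,np.abs(M@L-y).max());print(rot(S[2][0]))
H=np.array([.607,-.289,.289])
for yaw in(-4.5,-10):
  R=tool(yaw,35)
  for d in(.04,-.038):
    for q0 in(S[5][0],S[3][0],S[2][0],S[1][0],[-.5,.2,1.8,2.0,1,0],[-.5,.2,1.8,3.2,1,1]):
      p=H+R@np.diag([-1,1,-1.])@np.array([-.111,.0016,.0077+d]);q,e=ik(p,R,q0);print(yaw,d,p,q,round(e,4),((q>lo)&(q<hi)).all())
E
```

```text
Traceback (most recent call last):
  File "kin.py", line 11, in <module>
    M=np.vstack([rows(q) for q,_ in S]);y=np.hstack([p for _,p in S])
                 ~~~~^^^
  File "kin.py", line 9, in rows
    Z=Ro.from_euler('Z',q[0]).as_matrix();A=Z@Ro.from_euler('Y',q[1]).as_matrix();B=Z@Ro.from_euler('Y',q[1]+q[2]).as_matrix();R=rot(q)
                                                                                                                                 ~~~^^^
  File "kin.py", line 7, in rot
    def rot(q): return Ro.from_euler('ZYZYZ',[q[0],q[1]+q[2],q[3],q[4],q[5]+np.pi/2]).as_matrix()
                       ~~~~~~~~~~~~~^^^^^^^^^^^^^^^^^^^^^^^^^^^^^^^^^^^^^^^^^^^^^^^^^
  File "scipy/spatial/transform/_rotation.pyx", line 1413, in scipy.spatial.transform._rotation.Rotation.from_euler
ValueError: Expected axis specification to be a non-empty string of upto 3 characters, got ZYZYZ
```

```bash
sed -i "s/^def rot.*/def rot(q): return (Ro.from_euler('ZYZ',[q[0],q[1]+q[2],q[3]])*Ro.from_euler('YZ',[q[4],q[5]+np.pi\/2])).as_matrix()/" kin.py
cat > t.py <<'E'
from kin import *
np.set_printoptions(precision=3,suppress=True)
print(L,np.abs(M@L-y).max());print(rot(S[2][0]))
H=np.array([.607,-.289,.289])
for yaw in(-4.5,-10):
  R=tool(yaw,35)
  for d in(.04,-.038):
    for q0 in(S[5][0],S[3][0],S[2][0],S[1][0],[-.5,.2,1.8,2.0,1,0],[-.5,.2,1.8,3.2,1,1]):
      p=H+R@np.diag([-1,1,-1.])@np.array([-.111,.0016,.0077+d]);q,e=ik(p,R,q0);print(yaw,d,p,q,round(e,4),((q>lo)&(q<hi)).all())
E
python3 t.py
```

```text
[-0.002  0.227  0.004  0.415  0.046  0.45   0.261] 0.03625371181497382
[[-0.489  0.131  0.862]
 [ 0.085  0.991 -0.103]
 [-0.868  0.023 -0.496]]
-4.5 0.04 [ 0.489 -0.278  0.264] [-0.665  0.021  1.817  0.446  0.827 -2.382] 0.0 True
-4.5 0.04 [ 0.489 -0.278  0.264] [-0.665  0.021  1.817  0.446  0.827 -2.382] 0.0 True
-4.5 0.04 [ 0.489 -0.278  0.264] [-0.665  0.021  1.817  0.446  0.827 -2.382] 0.0 True
-4.5 0.04 [ 0.489 -0.278  0.264] [-0.665  0.021  1.817  0.446  0.827 -2.382] 0.0 True
-4.5 0.04 [ 0.489 -0.278  0.264] [-0.628 -0.041  1.933  3.588 -0.6    0.772] 0.1054 False
-4.5 0.04 [ 0.489 -0.278  0.264] [-0.628 -0.041  1.933  3.588 -0.6    0.772] 0.1054 False
-4.5 -0.038 [ 0.534 -0.282  0.201] [-0.612  0.178  1.799  0.482  0.68  -2.408] 0.0 True
-4.5 -0.038 [ 0.534 -0.282  0.201] [-0.612  0.178  1.799  0.482  0.68  -2.408] 0.0 True
-4.5 -0.038 [ 0.534 -0.282  0.201] [-0.612  0.178  1.799  0.482  0.68  -2.408] 0.0 True
-4.5 -0.038 [ 0.534 -0.282  0.201] [-0.612  0.178  1.799  0.482  0.68  -2.408] 0.0 True
-4.5 -0.038 [ 0.534 -0.282  0.201] [-0.6    0.159  1.839  3.631 -0.6    0.732] 0
[... 451 characters left out ...]
4 [ 0.491 -0.267  0.264] [-0.589 -0.053  1.935  3.497 -0.6    0.953] 0.0873 False
-10 0.04 [ 0.491 -0.267  0.264] [-0.589 -0.053  1.935  3.497 -0.6    0.953] 0.0873 False
-10 -0.038 [ 0.535 -0.275  0.201] [-0.571  0.157  1.824  0.389  0.623 -2.222] 0.0 True
-10 -0.038 [ 0.535 -0.275  0.201] [-0.571  0.157  1.824  0.389  0.623 -2.222] 0.0 True
-10 -0.038 [ 0.535 -0.275  0.201] [-0.571  0.157  1.824  0.389  0.623 -2.222] 0.0 True
-10 -0.038 [ 0.535 -0.275  0.201] [-0.571  0.157  1.824  0.389  0.623 -2.222] 0.0 True
-10 -0.038 [ 0.535 -0.275  0.201] [-0.568  0.152  1.836  3.532 -0.6    0.919] 0.0115 False
-10 -0.038 [ 0.535 -0.275  0.201] [-0.568  0.152  1.836  3.532 -0.6    0.919] 0.0115 False
```

```bash
cat > go.py <<'E'
import sys
from h import *; from kin import tool,Ro
np.set_printoptions(precision=4,suppress=True)
H=np.array([.607,-.289,.289])
def d(yaw,lean,p=None,hz=None,hx=0,hy=0):
    s=robot.read_state();R=tool(yaw,lean)
    if p is None: p=H+tool(yaw,35)@np.diag([-1,1,-1.])@np.array([-.111+hx,.0016+hy,.0077+hz])
    print('tgt',p,'dp',(p-s['tcp_pos'])*1e3,'mm rv',Ro.from_matrix(R@np.array(s['eef_rot']).T).as_rotvec(degrees=True),'q',np.array(s['q']),'F',np.array(s['force']),s['time'])
E
python3 -c "
from go import *
d(-6,35,np.array([.41,-.24,.27]))"
```

```text
tgt [ 0.41 -0.24  0.27] dp [   3.6119 -267.5861  -46.7374] mm rv [-2.3287 26.2707 12.2582] q [ 0.2281 -0.613   2.3594 -0.8254  0.5363 -0.4383] F [-0.7229  0.287  -2.5347] 13.6667
```

{"op": "move_arm", "data": {
  "deltas": [
    {"offset":[0,-0.01,-0.01],"rot":[-0.5,6,2],"grip":0},
    {"offset":[0,-0.02,-0.01],"rot":[-0.5,6,2],"grip":0},
    {"offset":[0,-0.025,-0.01],"rot":[-0.5,6,2],"grip":0},
    {"offset":[0,-0.025,-0.005],"rot":[-0.5,6,2],"grip":0},
    {"offset":[0,-0.025,-0.005],"rot":[0,2,1],"grip":0},
    {"offset":[0,-0.025,0],"rot":[0,0,1],"grip":0},
    {"offset":[0,-0.025,0],"rot":[0,0,1],"grip":0},
    {"offset":[0,-0.025,0],"rot":[0,0,1],"grip":0},
    {"offset":[0,-0.025,0],"rot":[0,0,0],"grip":0},
    {"offset":[0,-0.025,0],"rot":[0,0,0],"grip":0}
  ]
}}

```text
time: 14.5
tcp_pos: [0.403, -0.1449, 0.2888]
eef_rot: [[-0.665, 0.22, 0.714], [0.173, 0.975, -0.139], [-0.727, 0.031, -0.686]]
force: [0.9, 1.3, -1.3]
finger_gap: 0.0134
```

```bash
python3 -c "
from go import *
d(-6,35,np.array([.41,-.24,.27]))"
```

```text
tgt [ 0.41 -0.24  0.27] dp [  7.0037 -95.0722 -18.8395] mm rv [ 0.1482 11.7752  6.8585] q [-0.6286 -0.4912  2.2427  0.5044  0.689  -2.2406] F [ 0.8966  1.344  -1.3282] 14.5
```

{"op": "move_arm", "data": {
  "deltas": [
    {"offset":[0.003,-0.02,-0.005],"rot":[0,4,2],"grip":0},
    {"offset":[0.003,-0.025,-0.005],"rot":[0,4,2],"grip":0},
    {"offset":[0.003,-0.025,-0.005],"rot":[0,3,1.5],"grip":0},
    {"offset":[0,-0.025,-0.003],"rot":[0,2,1],"grip":0},
    {"offset":[0,0,0],"rot":[0,0,0],"grip":0}
  ]
}}

```text
time: 14.92
tcp_pos: [0.4075, -0.2552, 0.2689]
eef_rot: [[-0.827, 0.119, 0.549], [0.093, 0.993, -0.074], [-0.554, -0.01, -0.832]]
force: [1.3, -0.3, -1.5]
finger_gap: 0.0138
```

```bash
python3 -c "
from go import *
d(-5,35,hz=.04)
s=robot.read_state();k=robot.get_calibration('wrist')
w=snap('wrist','w9.png')
print(proj('wrist',H,k),[(x['location'],x['confidence']) for q in ('rule_rim','hook_mouth') for x in robot.tip_of('wrist',q)[:2]])
"
```

```text
tgt [ 0.4893 -0.2771  0.2644] dp [ 81.7575 -21.9298  -4.4491] mm rv [ 0.4183 -1.3981  1.825 ] q [-0.8423 -0.1844  1.9905  0.4692  0.9232 -2.5049] F [ 1.2614 -0.3422 -1.4972] 14.9167
[249.4291 352.3804] [([255.1, 344.8], 0.46)]
```

{"op": "move_arm", "data": {
  "deltas": [
    {"offset":[0.02,-0.005,0],"rot":[0.3,-1,0.3],"grip":0},
    {"offset":[0.022,-0.006,0],"rot":[0,-0.4,0],"grip":0},
    {"offset":[0.022,-0.006,0],"rot":[0,0,0],"grip":0},
    {"offset":[0.018,-0.005,0],"rot":[0,0,0],"grip":0},
    {"offset":[0,0,0],"rot":[0,0,0],"grip":0},
    {"offset":[0,0,0],"rot":[0,0,0],"grip":0}
  ]
}}

```text
time: 15.57
tcp_pos: [0.4912, -0.27, 0.2709]
eef_rot: [[-0.807, 0.114, 0.579], [0.091, 0.994, -0.068], [-0.583, -0.003, -0.812]]
force: [-1.2, 0.0, -1.3]
finger_gap: 0.0137
```

```bash
cat > rel.py <<'E'
from go import *
d(-6,35,hz=.04)
s=robot.read_state();R=np.array(s['eef_rot']);p=np.array(s['tcp_pos'])
rim=p+R@np.array([-.112+.0009,-.0016,-(.0108-.0185)]) # rule frame -> tool
print('rim model',rim,'in hook axes',np.diag([-1,1,-1.])@tool(-5,35).T@(rim-H))
k=robot.get_calibration('wrist')
a=snap('side','sr%d.png'%(s['time']*100))
print('side proj rim',proj('side',rim),'hook',proj('side',H),[(q,x['location'],round(x['confidence'],2)) for q in('rule_rim','hook_mouth','rule_grip') for x in robot.tip_of('side',q)[:2]])
w=snap('wrist','wr%d.png'%(s['time']*100))
print('wrist proj rim',proj('wrist',rim,k),'hook',proj('wrist',H,k),[(q,x['location'],round(x['confidence'],2)) for q in('rule_rim','hook_mouth') for x in robot.tip_of('wrist',q)[:2]])
x,y=proj('side',H).astype(int)
cv2.imwrite('pics/both.png',cv2.hconcat([cv2.resize(a[y-40:y+40,x-40:x+40,::-1],(400,400),interpolation=cv2.INTER_CUBIC),cv2.resize(w[300:384,220:300,::-1],(380,400),interpolation=cv2.INTER_CUBIC)]))
E
python3 rel.py
```

```text
tgt [ 0.4895 -0.275   0.2644] dp [-1.7033 -5.076  -6.5156] mm rv [0.2278 0.6584 0.5203] q [-0.7322 -0.012   1.8429  0.4698  0.8374 -2.4237] F [-1.2484  0.0075 -1.3473] 15.5667
rim model [ 0.5852 -0.2822  0.3295] in hook axes [0.0049 0.0049 0.046 ]
side proj rim [258.1605 119.2602] hook [253.2995 126.258 ] [('rule_rim', [258.8, 122.1], 0.78), ('rule_rim', [336.3, 201.4], 0.69), ('hook_mouth', [252.4, 125.7], 0.61), ('rule_grip', [277.7, 136.5], 0.61), ('rule_grip', [341.6, 186.4], 0.55)]
wrist proj rim [256.1305 365.2113] hook [251.9858 319.2799] [('hook_mouth', [255.7, 239.0], 0.2)]
```

{"op": "move_arm", "data": {
  "deltas": [
    {"offset":[-0.0015,-0.005,-0.0065],"rot":[0.2,0.6,0.5],"grip":0},
    {"offset":[0.006,0,-0.008],"rot":[0,0,0],"grip":0},
    {"offset":[0.006,0,-0.008],"rot":[0,0,0],"grip":0},
    {"offset":[0,0,0],"rot":[0,0,0],"grip":0}
  ]
}}

```text
time: 16.25
tcp_pos: [0.5015, -0.2769, 0.2469]
eef_rot: [[-0.814, 0.107, 0.571], [0.087, 0.994, -0.062], [-0.574, -0.001, -0.819]]
force: [-0.6, 0.0, -1.4]
finger_gap: 0.0137
```

```bash
python3 rel.py
```

```text
tgt [ 0.4895 -0.275   0.2644] dp [-11.9821   1.8764  17.4971] mm rv [0.0832 0.0399 0.1318] q [-0.7276  0.0444  1.8389  0.4829  0.7997 -2.4511] F [-0.5929  0.0268 -1.426 ] 16.25
rim model [ 0.5962 -0.2886  0.3044] in hook axes [-0.     -0.0006  0.0188]
side proj rim [255.9102 123.4717] hook [253.2995 126.258 ] [('rule_rim', [256.3, 121.4], 0.67), ('rule_rim', [332.7, 198.2], 0.61), ('hook_mouth', [253.5, 127.7], 0.56), ('rule_grip', [273.5, 140.0], 0.81), ('rule_grip', [343.4, 187.0], 0.61)]
wrist proj rim [256.1019 365.212 ] hook [257.3111 346.6794] [('hook_mouth', [266.3, 333.2], 0.82)]
```

View pics/both.png

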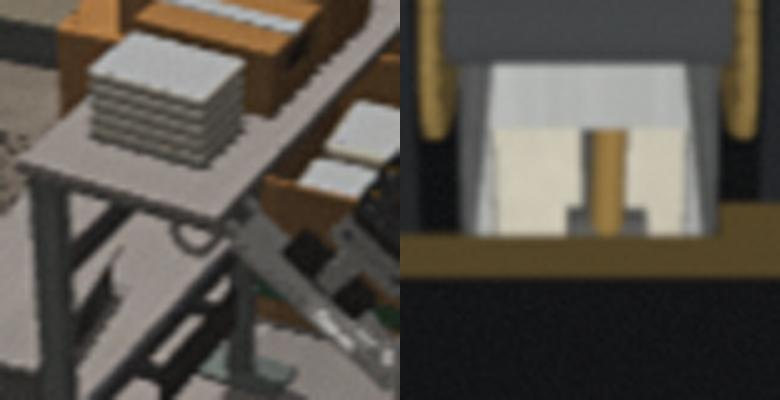

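The right crop shows the eye's opening, with its side bars at 480 and 700. The brass gate runs through it at 595–625, about 3 mm left of centre, and the hinge block is at (607,222). The hook looks nearer along x_h than I assumed, so I'll check the pixel values.

```bash
python3 - <<'E'
from go import *
s=robot.read_state();R=np.array(s['eef_rot']);p=np.array(s['tcp_pos']);k=robot.get_calibration('wrist')
r=lambda x,y,z:proj('wrist',p+R@np.diag([-1,1,-1.])@np.array([x-.0009,y-.0016,z+.0108-.0216+.0]),k)
# rule frame origin = tcp + 10.8mm*z_rule
r=lambda x,y,z:proj('wrist',p+R@(np.diag([-1,1,-1.])@np.array([x,y,z+.0108])+np.array([.0009,-.0016,0])),k)
for n,v in dict(bladeend=(.075,0,-.016),openL=(.09,-.015,-.016),openR=(.09,.015,-.016),rimin=(.109,0,-.016)).items():print(n,r(*v))
for h in(H,np.array([.597,-.285,.2865])):
  A=tool(-5,35)@np.diag([-1,1,-1.])
  print(h,{n:proj('wrist',h+A@np.array(v)*1e-3,k).round() for n,v in dict(mouth=(0,0,0),nose=(-17,0,8),g0=(-13,0,3),hinge=(17,0,0),sh=(13,0,-20),bot=(0,0,-48)).items()})
w=cv2.imread('pics/wr1625.png')
for y in range(322,352,2):print(y,' '.join('%02x%02x%02x'%tuple(w[y,x,::-1]) for x in range(252,274,2)))
print('row334',[int(v) for v in w[336,234:292].mean(1)])
E
```

```text
bladeend [255.9319 325.3383]
openL [235.5489 343.0143]
openR [276.4525 342.9893]
rimin [256.0844 364.5537]
[ 0.607 -0.289  0.289] {'mouth': array([258., 343.]), 'nose': array([257., 332.]), 'g0': array([257., 332.]), 'hinge': array([258., 360.]), 'sh': array([258., 339.]), 'bot': array([258., 307.])}
[ 0.597  -0.285   0.2865] {'mouth': array([261., 336.]), 'nose': array([261., 325.]), 'g0': array([261., 325.]), 'hinge': array([261., 354.]), 'sh': array([261., 332.]), 'bot': array([261., 300.])}
322 b0b2b0 b1b3b1 b0b2b0 b1b3b0 b3b5b2 b2b4b1 b0b2af afb1ae aeb0ae aeb0ae aeb0ad
324 b0b1af b0b2af b0b3af b2b4b1 b3b5b3 b1b5b2 b0b2b0 afb1af afb1ae afb1ae aeb0ae
326 b7b7b0 b7b8b1 b7b7b0 a6a8a4 a4a4a0 a9a69e aaa79e a7a49c aeaea7 b5b5af b4b4ad
328 cac4b4 cbc5b4 c9c4b3 797770 5d5241 8a7040 997c48 8b7146 b0a896 c9c4b3 c6c0b0
330 ccc6b4 ccc6b4 cac3b2 77756d 5f5340 8b6f3e 987a44 886e42 afa895 c8c3b1 c7c1b0
332 cfc8b7 ccc7b5 c9c4b2 76736d 5f533f 8c703f 987b45 876f46 c0b9a8 cac4b3 c8c2b1
334 d0cab9 cec8b6 cbc5b4 78756e 61533c 8d713f 987a44 887047 c3bcab cbc6b4 c8c3b2
336 cec8b7 cfc9b8 cdc7b5 848178 6
[... 197 characters left out ...]
8c3b1 c7c2b0
342 cdc7b6 c9c3b2 bab5a5 7e7c73 6a5738 8f7240 957842 86714d bbb6a6 bfbaaa c6c1b0
344 cfc9b8 b6b0a1 585653 4e4c4a 6c5939 907340 947843 77613d 605d58 65635d afab9d
346 cfcab8 b3ae9f 555453 575654 6e5e42 907440 947742 75613f 555453 575755 a4a093
348 bfb8a6 a6a091 5d5a56 605d58 675e50 866e40 886e3f 6b5f4a 5d5a56 615e59 9b9689
350 5f533a 5d5036 53462b 55472d 54462c 57482b 57482a 54482d 55472d 54472d 5a4d34
row334 [87, 86, 95, 129, 159, 161, 172, 187, 192, 195, 195, 194, 194, 196, 196, 196, 196, 196, 196, 197, 197, 197, 195, 175, 127, 84, 80, 95, 104, 111, 114, 106, 106, 140, 184, 193, 192, 191, 190, 190, 189, 190, 189, 188, 187, 174, 153, 147, 115, 85, 80, 82, 66, 36, 19, 18, 18, 18]
```

{"op": "move_arm", "data": {
  "deltas": [
    {"offset":[-0.009,0.0045,-0.0065],"rot":[0,0,0],"grip":0},
    {"offset":[0,0,0],"rot":[0,0,0],"grip":0},
    {"offset":[0,0,0],"rot":[0,0,0],"grip":0}
  ]
}}

```text
time: 16.85
tcp_pos: [0.4923, -0.2728, 0.2441]
eef_rot: [[-0.812, 0.107, 0.574], [0.085, 0.994, -0.065], [-0.578, -0.004, -0.816]]
force: [1.1, 0.1, -0.1]
finger_gap: 0.0137
```

```bash
sed -i 's/^H=.*/H=np.array([.597,-.285,.2835])/' go.py; python3 rel.py; python3 - <<'E'
import cv2
from glob import glob
w=cv2.imread(sorted(glob('pics/wr*.png'))[-1])
for y in range(322,352,2):print(y,' '.join('%02x%02x%02x'%tuple(w[y,x,::-1]) for x in range(252,274,2)))
print([int(v) for v in w[336,234:292].mean(1)])
E
```

```text
tgt [ 0.4795 -0.271   0.2589] dp [-12.727    1.7162  14.8071] mm rv [0.2753 0.2615 0.138 ] q [-0.7348  0.0221  1.8704  0.4932  0.7903 -2.4689] F [ 1.0607  0.0668 -0.1481] 16.85
rim model [ 0.5867 -0.2843  0.302 ] in hook axes [ 0.0022 -0.0002  0.0211]
side proj rim [257.8294 125.0117] hook [255.3352 128.4374] [('rule_rim', [256.8, 125.8], 0.67), ('rule_rim', [332.9, 198.8], 0.53), ('hook_mouth', [253.2, 125.4], 0.44), ('rule_grip', [278.6, 141.4], 0.91), ('rule_grip', [344.4, 188.4], 0.47)]
wrist proj rim [256.1409 365.2226] hook [256.9493 342.3477] [('rule_rim', [106.6, 20.3], 0.45), ('hook_mouth', [261.7, 343.4], 0.79)]
322 f2f5f6 f1f5f6 f2f5f7 f2f5f6 f2f5f6 f2f5f6 f1f4f6 f2f5f6 f2f5f6 f2f5f6 f2f5f6
324 f2f5f6 f2f5f7 f2f5f6 f2f5f7 f2f5f6 f2f5f6 f2f5f6 f2f5f6 f2f5f7 f1f5f6 f2f5f6
326 e7ebed e6ebed e6ebed e6ebed e5eaec eaeeef eceff0 eceff0 eceff0 eceff0 edeff0
328 626867 616867 626866 626967 5a605e 9c9a8e c8c2b2 c7c2b2 c9c4b3 c9c3b3 c9c4b3
330 5a615f 5a615e 5b6260 5b6160 535957 999589 c6c0ae c4bfad c6c0af c6c0af c6c0af
332 5a615f 5b615f 5b6260 5b6360 545b58 989689 c6c0b0 c6c1af c5bfa
[... 310 characters left out ...]
1 c4bfae c3bead c4bfae c5c0af
342 5b625f 5a625f 5a615f 5b6160 565d5b 8c8a7f c6c1af c8c3b1 c7c1b0 c4beae c2bdac
344 59615e 59615e 5a615e 59625e 575e5b 8b8a7f c4beae c5c1af c6c1af c5bfae c4bfae
346 5a615f 5a615f 5a615f 5a6260 565d5b 868379 c7c0b0 c6c0b0 c7c2b0 c6c0af c5c0af
348 595c58 595d58 595e59 585e58 555955 7d7a6e b6b09e b5af9e b8b2a0 b8b2a0 b5b09e
350 4f442a 51452c 50432a 4f432a 4e422a 52462d 5b4e36 5a4e35 5b4f36 5b4f37 5b4f37
[76, 79, 117, 190, 233, 214, 179, 180, 185, 184, 182, 163, 117, 95, 93, 94, 94, 94, 94, 94, 93, 94, 94, 95, 95, 93, 89, 100, 142, 180, 187, 186, 187, 189, 189, 188, 188, 188, 189, 187, 188, 187, 187, 189, 189, 190, 211, 221, 155, 87, 73, 73, 63, 33, 19, 17, 16, 18]
```

```bash
python3 - <<'E'
import cv2
w=cv2.imread('pics/wr1685.png')
for y in range(322,352,2):print(y,' '.join('%02x%02x%02x'%tuple(w[y,x,::-1]) for x in range(248,274,2)))
print([int(v) for v in w[336,234:292].mean(1)])
E
```

```text
322 b2b4b1 b2b4b1 aeb0ae afb1ae afb1ae b0b2af b2b3b0 b0b2af afb1ae adafac adafac adafad adafad
324 b2b4b1 b1b3b0 aeb0ae afb1ae b1b3af b1b4b0 b2b3b0 b0b2af aeb0ae adb0ad adafac adb0ad adafad
326 b7b8b2 b6b6b0 b5b5ae a9aba6 9fa19e a0a29f a2a3a1 a0a29f a0a19f b3b3ad b5b4ae b3b4ae b2b2ac
328 c8c3b2 cac4b3 c7c2b1 99958b 52514f 5f5e5d 636260 5f5e5c 666460 c1bbab c7c2b2 c7c2b1 c6c1b0
330 c7c2b1 cac4b3 cac4b3 9b978b 5b5a58 6f6f6c 757471 706f6c 6d6b67 bfbba9 c7c2b1 c6c0af c5c0af
332 c8c2b2 cac5b3 cac5b3 9a968a 656462 7d7c79 858481 7d7c79 787771 c1bcab c8c3b1 c7c1b0 c6c1af
334 cac5b3 cdc8b6 cdc7b5 999489 5e5c58 82807c 898784 81807c 908d84 c6c0af cac5b3 cac4b3 c7c2b0
336 cdc7b6 cdc8b6 cec9b7 9b978b 5c5140 847257 887d6f 7d705b b0aa9a c8c2b1 c8c3b1 c9c2b2 c7c2b1
338 ccc6b5 cbc5b4 cbc6b4 9a968b 5f523e 8c703e 967841 876e47 c3bcaa c9c4b3 c7c2b1 c7c2b1 c6c1b0
340 ccc6b4 cac4b2 c9c4b2 99958a 5f523d 8b713f 957842 846e46 c2bcab c9c4b3 c7c2b2 c6c2b0 c6c1af
342 ccc7b5 cac5b4 cac5b4 9a978b 60523a 8d713f 957743 87724b c2bcaa cbc6b5 c8c3b1 c5c0af c5c0ae
344 cac5b3 cac5b3 ccc6b5 9a968b 63543a 8d713f 947642 87724c c2bdac cac5b4 c9c4b2 c7c2b0 c7c1b0
346 c9c3b1 cbc5b4 ccc7b5 9a968a 64553b 8e713f 947742 86724c c3bdac cbc6b5 c8c3b1 c7c2b1 c7c2b1
348 bbb5a3 bdb6a5 bdb6a4 938d80 655437 866b3c 8c713f 7e6946 b3ac9a bcb5a3 bab4a1 b9b3a1 bab3a1
350 5f5239 5e5239 5f523a 5b4e34 534528 584829 584829 554628 5d5138 5f523a 5f5138 5e5238 5f5239
[87, 86, 93, 128, 158, 161, 172, 187, 192, 194, 193, 193, 193, 194, 195, 195, 195, 197, 196, 185, 148, 92, 79, 95, 111, 120, 124, 120, 109, 126, 166, 188, 190, 190, 190, 191, 191, 190, 190, 189, 189, 189, 188, 188, 186, 172, 152, 145, 113, 85, 83, 82, 66, 35, 17, 18, 20, 19]
```

The nose cap, with its edge at row 336, and the gate at column 259 now match the hook model and the eye's centre. I'll push in.

{"op": "move_arm", "data": {
  "deltas": [
    {"offset":[0.005,0,-0.0075],"rot":[0,0,0],"grip":0},
    {"offset":[0.005,0,-0.0075],"rot":[0,0,0],"grip":0},
    {"offset":[0,0,0],"rot":[0,0,0],"grip":0}
  ]
}}

```text
time: 17.45
tcp_pos: [0.5032, -0.2729, 0.2275]
eef_rot: [[-0.812, 0.107, 0.574], [0.085, 0.994, -0.066], [-0.578, -0.004, -0.816]]
force: [-3.6, 1.1, -2.6]
finger_gap: 0.0136
```

```bash
cat > st.py <<'E'
from go import *
d(-6,35,hz=-.038)
s=robot.read_state();R=np.array(s['eef_rot']);p=np.array(s['tcp_pos'])
rim=p+R@np.array([-.112+.0009,-.0016,-(.0108-.0185)])
B=tool(-5,35)@np.diag([-1,1,-1.])
print('rim hook mm',B.T@(rim-H)*1e3,'F hook',B.T@np.array(s['force']),'M',np.array(s['moment']))
E
python3 st.py
```

```text
tgt [ 0.524  -0.2757  0.195 ] dp [ 20.8313  -2.7761 -32.4947] mm rv [0.2856 0.2533 0.1507] q [-0.7179  0.0604  1.871   0.5032  0.7483 -2.4752] F [-3.641   1.0538 -2.5505] 17.45
rim hook mm [1.5755 0.5816 1.2163] F hook [-4.5093  0.7325  0.0439] M [ 0.1489  0.7206 -0.0755]
```

{"op": "move_arm", "data": {
  "deltas": [
    {"offset":[-0.0025,0,-0.0017],"rot":[0,0,0],"grip":0},
    {"offset":[0,0,0],"rot":[0,0,0],"grip":0}
  ]
}}

```text
time: 17.62
tcp_pos: [0.5008, -0.2726, 0.2245]
eef_rot: [[-0.813, 0.107, 0.573], [0.085, 0.994, -0.064], [-0.576, -0.004, -0.817]]
force: [-3.3, -0.0, -1.2]
finger_gap: 0.014
```

```bash
python3 st.py
```

```text
tgt [ 0.524  -0.2757  0.195 ] dp [ 23.263   -3.0987 -29.5138] mm rv [0.2222 0.1822 0.1149] q [-0.7212  0.0596  1.8788  0.5081  0.7455 -2.4837] F [-3.2779 -0.0044 -1.2064] 17.6167
rim hook mm [-2.1514  0.6931  0.0281] F hook [-3.3666 -0.2901  0.8845] M [ 0.1004  0.5742 -0.049 ]
```

{"op": "move_arm", "data": {
  "deltas": [
    {"offset":[0.0028,0,-0.0042],"rot":[0,0,0],"grip":0},
    {"offset":[0.0028,0,-0.0042],"rot":[0,0,0],"grip":0}
  ]
}}

```text
time: 17.78
tcp_pos: [0.5066, -0.273, 0.2167]
eef_rot: [[-0.812, 0.107, 0.574], [0.085, 0.994, -0.066], [-0.578, -0.005, -0.816]]
force: [-2.7, 0.5, 0.9]
finger_gap: 0.0135
```

```bash
python3 st.py
```

```text
tgt [ 0.524  -0.2757  0.195 ] dp [ 17.3786  -2.6719 -21.6715] mm rv [0.2902 0.2704 0.1533] q [-0.7128  0.0793  1.8779  0.5147  0.7233 -2.488 ] F [-2.7062  0.5069  0.9097] 17.7833
rim hook mm [-1.8053  0.7777 -9.5936] F hook [-1.7228  0.2691  2.3168] M [ 0.0647  0.202  -0.0406]
```

{"op": "move_arm", "data": {
  "deltas": [
    {"offset":[0.003,0,-0.0045],"rot":[0,0,0],"grip":0},
    {"offset":[0.003,0,-0.0045],"rot":[0,0,0],"grip":0},
    {"offset":[0.003,0,-0.0045],"rot":[0,0,0],"grip":0}
  ]
}}

```text
time: 18.03
tcp_pos: [0.5165, -0.2731, 0.2018]
eef_rot: [[-0.812, 0.107, 0.574], [0.085, 0.994, -0.066], [-0.578, -0.005, -0.816]]
force: [-0.9, -0.2, -1.4]
finger_gap: 0.0137
```

```bash
python3 st.py
```

```text
tgt [ 0.524  -0.2757  0.195 ] dp [ 7.5497 -2.607  -6.8042] mm rv [0.3017 0.2717 0.1656] q [-0.6982  0.1153  1.8757  0.5263  0.687  -2.4957] F [-0.9258 -0.2329 -1.4206] 18.0333
rim hook mm [ -2.3074   1.5608 -27.3861] F hook [-1.5537 -0.3127 -0.6463] M [0.1048 0.5839 0.0061]
```

{"op": "move_arm", "data": {
  "deltas": [
    {"offset":[0.0035,0,-0.0038],"rot":[0,0,0],"grip":0},
    {"offset":[0.003,0,-0.004],"rot":[0,0,0],"grip":0}
  ]
}}

```text
time: 18.2
tcp_pos: [0.5237, -0.2729, 0.1925]
eef_rot: [[-0.812, 0.107, 0.574], [0.085, 0.994, -0.065], [-0.577, -0.004, -0.817]]
force: [-1.3, 0.7, -1.0]
finger_gap: 0.0136
```

```bash
python3 st.py
```

```text
tgt [ 0.524  -0.2757  0.195 ] dp [ 0.3137 -2.8491  2.5236] mm rv [0.2628 0.2298 0.1513] q [-0.6875  0.1404  1.8707  0.5325  0.6657 -2.498 ] F [-1.281   0.6523 -0.9843] 18.2
rim hook mm [ -1.7761   2.4207 -39.2391] F hook [-1.6565  0.5382 -0.0418] M [ 0.1378  0.3718 -0.0175]
```

{"op": "move_arm", "data": {
  "deltas": [
    {"offset":[0.0012,0,-0.0018],"rot":[0,0,0],"grip":0},
    {"offset":[0.0012,0,-0.0018],"rot":[0,0,0],"grip":0},
    {"offset":[0,0,0],"rot":[0,0,0],"grip":0}
  ]
}}

```text
time: 18.45
tcp_pos: [0.5267, -0.2727, 0.1873]
eef_rot: [[-0.813, 0.107, 0.573], [0.085, 0.994, -0.065], [-0.576, -0.004, -0.817]]
force: [-4.4, 0.7, 0.1]
finger_gap: 0.0136
```

```bash
python3 st.py; python3 - <<'E'
from h import *
w=snap('wrist','wq1.png')[:,:,::-1]
for y in range(308,352,3):print(y,' '.join('%02x%02x%02x'%tuple(w[y,x,::-1]) for x in range(246,276,2)))
E
```

```text
tgt [ 0.524  -0.2757  0.195 ] dp [-2.6756 -3.0006  7.678 ] mm rv [0.2205 0.1734 0.1438] q [-0.683   0.1528  1.8693  0.5364  0.6554 -2.5006] F [-4.4051  0.7388  0.1286] 18.45
rim hook mm [ -2.3124   2.807  -45.2798] F hook [-3.5737  0.352   2.6593] M [ 0.0285  0.2354 -0.1031]
308 474849 464949 474a4b 464849 46494a 454748 464849 47494a 47494b 464749 464849 474849 464849 46494a 46484a
311 434546 424446 434546 434647 434546 444646 434546 434546 424445 434547 424345 424446 434547 424446 424546
314 b0b1ae b2b4b1 afb0ae acaeac afb1ae adafac b0b2af b1b3b0 b0b1ae aeb0ad adafac acaeac acafac adaeac b0b2af
317 b7b9b7 babcb9 b7b9b6 b5b7b4 b7b8b6 b5b7b4 b8bab7 b8bbb8 b6b9b6 b5b7b4 b5b8b4 b4b6b2 b4b7b3 b4b5b2 b8bab7
320 b7bab6 babbb8 b7b9b6 b5b7b4 b7b8b6 b5b7b5 b8bab8 b8bbb7 b6b9b5 b6b8b4 b4b7b3 b3b6b2 b4b6b4 b4b6b3 b8bab6
323 b8bbb7 b9bbb8 b8bab7 b4b6b3 b7b9b6 b6b7b5 b7b9b6 b9bbb7 b7b9b6 b4b7b4 b4b7b3 b3b5b2 b4b6b3 b3b5b2 b9bbb7
326 b8bab6 b9bbb7 b6b9b5 b5b7b4 b7b9b6 b5b7b4 b7b9b6 b8bbb8 b6b9b6 b5b7b4 b5b6b3 b3b6b3 b5b7b4 b3b5b2 b9bbb8
329 b8bab7 b9bbb8 b7b9b5 b5b7b4 b6b9b6 b6b8b5 b7bab7 b8bab8 b6b8b5 b4b6b4 b4b5b2 b3b5b2 b5b6b4 b3b6b4 b8bab8
332 c7c4b6 c7c4b6 c7c3b6 c7c4b7 c7c3b6 c7c4b6 c8c4b7 c7c4b7 c7c3b6 c5c2b4 c7c3b5 c8c4b6 c7c4b6 c6c2b4 c7c4b6
335 cec7b7 cfc9b8 cdc7b6 cec8b6 d0cab8 cfc9b8 cdc7b5 ccc7b6 cec9b7 cfcab8 cfc9b8 ccc7b5 ccc7b5 cec9b7 cdc8b5
338 cdc8b7 d0cab8 cec7b6 cec9b7 d1ccb9 cec8b6 cdc8b6 cec8b7 ccc7b5 cdc7b6 cdc8b7 cec8b6 cdc8b6 cac5b4 ccc6b4
341 ccc6b5 cec9b7 d0cab8 d1cbb9 d0cab8 cec8b7 cec8b6 cfc9b7 cec8b6 cdc8b7 cec9b8 cdc8b6 cbc6b4 cbc6b5 cbc6b4
344 d0cab8 d1ccba d3cdbb d1ccba cfc9b7 cec8b7 cfc9b8 d1cbba cec8b6 cec8b7 cdc9b7 cfc9b7 cfc9b7 ccc7b5 cdc8b5
347 d1ccba d1cbb9 d2ccbb d3cdbb d2ccba d0cab8 cec8b7 cfc9b7 cec8b6 d0cab8 cdc7b5 cdc7b5 ccc6b5 cbc6b4 ccc7b5
350 63553c 61543a 61543a 62553b 62543b 63563d 62553a 63553c 63563c 62553b 61543b 62553c 61543a 61533a 61543a
```

{"op": "move_arm", "data": {
  "deltas": [
    {"offset":[0.002,0,-0.003],"rot":[0,0,0],"grip":0},
    {"offset":[0.002,0,-0.003],"rot":[0,0,0],"grip":0},
    {"offset":[0,0,0],"rot":[0,0,0],"grip":0}
  ],
  "squeeze": 60
}}

```text
time: 18.75
tcp_pos: [0.5307, -0.2732, 0.1824]
eef_rot: [[-0.812, 0.108, 0.574], [0.085, 0.994, -0.066], [-0.578, -0.005, -0.816]]
force: [-5.3, 1.5, 1.0]
finger_gap: 0.014
```

```bash
cat > be.py <<'E'
from h import *
s=robot.read_state()
w=snap('wrist','wq%d.png'%(s['time']*100)).astype(float)
for c in(246,259,272):
  b=(w[:,c,0]-w[:,c,2]);print(c,'blade end row',next((y for y in range(315,350) if b[y]>8),None),end=' ')
a=snap('side','sq%d.png'%(s['time']*100))
print([(q,x['location'],round(x['confidence'],2)) for q in('rule_rim','hook_mouth','rule_grip') for x in robot.tip_of('side',q)[:2]])
E
python3 st.py;python3 be.py
```

```text
tgt [ 0.524  -0.2757  0.195 ] dp [-6.697  -2.5099 12.6067] mm rv [0.2971 0.2599 0.1736] q [-0.6781  0.1664  1.8668  0.542   0.6415 -2.5047] F [-5.2673  1.475   1.044 ] 18.75
rim hook mm [ -1.8103   2.6886 -51.4554] F hook [-3.8048  1.0103  3.9386] M [ 0.0956  0.2853 -0.006 ]
246 blade end row 337 259 blade end row 337 272 blade end row 337 [('rule_rim', [247.5, 135.6], 0.88), ('rule_rim', [335.0, 199.0], 0.57), ('hook_mouth', [253.2, 124.1], 0.51), ('rule_grip', [267.7, 153.7], 0.8), ('rule_grip', [344.0, 186.4], 0.39)]
```

```bash
cat > ph.py <<'E'
from go import *
from scipy.optimize import brentq
s=robot.read_state();R=np.array(s['eef_rot']);p=np.array(s['tcp_pos']);k=robot.get_calibration('wrist')
B=tool(-5,35)@np.diag([-1,1,-1.]);D=np.diag([-1,1,-1.])
def pt(v,phi):
    g=np.array([.0009,-.0016,0])+D@(np.array(v)+[0,0,.0108]); c=np.array([0,0,-.0188])
    g=c+Ro.from_rotvec([0,phi,0]).as_matrix()@(g-c); return p+R@g
def solve(row):
    f=lambda a:proj('wrist',pt([.075,0,-.016],a),k)[1]-row
    a=brentq(f,-.5,.5); r=pt([.112,0,-.0185],a);print('row',row,'phi deg',np.degrees(a),'rim hook mm',B.T@(r-H)*1e3,'sideproj rim',proj('side',r),'hook',proj('side',H))
for x in sys.argv[1:]: solve(float(x)-1.2)
E
python3 ph.py 326.5 332 337
```

```text
row 325.3 phi deg 0.023406966091792873 rim hook mm [ -1.7885   2.7586 -51.2859] sideproj rim [248.6161 136.1847] hook [255.3352 128.4374]
row 330.8 phi deg -3.187480542052425 rim hook mm [ -0.5066   2.8382 -45.0161] sideproj rim [249.1818 135.1323] hook [255.3352 128.4374]
row 335.8 phi deg -6.118462884836911 rim hook mm [  0.3553   2.9159 -39.2384] sideproj rim [249.7647 134.2105] hook [255.3352 128.4374]
```

The blade end's row (337) shows the rule has pivoted 6° in the pads, with the bar resting at z≈−39 in the hook bottom, so it is past the gate. I'll lower the blade along its arc with a light grip, to let it hang gently.

{"op": "move_arm", "data": {
  "deltas": [
    {"offset":[-0.002,0.001,-0.001],"rot":[0,0,-1],"grip":0},
    {"offset":[0.004,0.001,-0.006],"rot":[0,0,-1],"grip":0},
    {"offset":[0.004,0.001,-0.006],"rot":[0,0,-1],"grip":0},
    {"offset":[0.004,0.001,-0.006],"rot":[0,0,-1],"grip":0}
  ],
  "squeeze": 6
}}

```text
time: 19.33
tcp_pos: [0.5409, -0.2698, 0.1647]
eef_rot: [[-0.801, 0.183, 0.57], [0.145, 0.983, -0.111], [-0.58, -0.006, -0.814]]
force: [1.2, -1.1, 0.0]
finger_gap: 0.0138
```

```bash
python3 st.py;python3 be.py
```

```text
tgt [ 0.524  -0.2757  0.195 ] dp [-16.8807  -5.9685  30.3493] mm rv [0.4045 0.4235 4.5314] q [-0.6355  0.1939  1.8821  0.4972  0.5492 -2.3835] F [ 1.2142 -1.0648  0.0489] 19.3333
rim hook mm [ -4.3229  -0.1031 -70.9748] F hook [ 1.0949 -0.955  -0.707 ] M [ 0.027  -0.1031 -0.0661]
246 blade end row 349 259 blade end row 349 272 blade end row 349 [('rule_rim', [251.1, 135.6], 0.78), ('rule_rim', [335.0, 199.7], 0.36), ('hook_mouth', [253.3, 126.9], 0.46), ('rule_grip', [265.2, 157.0], 0.89), ('rule_grip', [343.6, 184.0], 0.55)]
```

{"op": "move_arm", "data": {
  "deltas": [
    {"offset":[0.0045,0,-0.004],"rot":[0,0,0],"grip":0},
    {"offset":[0.005,0,-0.005],"rot":[0,0,0],"grip":0},
    {"offset":[0.005,0,-0.0045],"rot":[0,0,0],"grip":0},
    {"offset":[0.005,0,-0.004],"rot":[0,0,0],"grip":0},
    {"offset":[0.005,0,-0.0035],"rot":[0,0,0],"grip":0},
    {"offset":[0,0,0],"rot":[0,0,0],"grip":0}
  ]
}}

```text
time: 20.08
tcp_pos: [0.5676, -0.2708, 0.1428]
eef_rot: [[-0.801, 0.181, 0.571], [0.144, 0.983, -0.111], [-0.581, -0.007, -0.814]]
force: [-0.6, 0.1, 0.0]
finger_gap: 0.0136
```

```bash
python3 st.py;python3 be.py
```

```text
tgt [ 0.524  -0.2757  0.195 ] dp [-43.5406  -4.89    52.1967] mm rv [0.4537 0.4842 4.4551] q [-0.6044  0.2745  1.84    0.5059  0.5019 -2.3765] F [-0.6026  0.0662  0.0399] 20.0833
rim hook mm [   5.0015    1.319  -104.0382] F hook [-0.4736  0.0135  0.3803] M [ 0.0615  0.0516 -0.0156]
246 blade end row 349 259 blade end row 349 272 blade end row 349 [('rule_rim', [224.9, 250.0], 0.68), ('rule_rim', [250.6, 136.3], 0.63), ('hook_mouth', [252.6, 124.0], 0.61), ('hook_mouth', [218.2, 262.0], 0.54), ('rule_grip', [259.2, 160.0], 0.68)]
```

{"op": "move_arm", "data": {
  "deltas": [
    {"offset":[0.005,0,-0.004],"rot":[0,0,0],"grip":0},
    {"offset":[0.005,0,-0.0035],"rot":[0,0,0],"grip":0},
    {"offset":[0.005,0,-0.0035],"rot":[0,0,0],"grip":0},
    {"offset":[0,0,0],"rot":[0,0,0],"grip":0}
  ]
}}

```text
time: 20.67
tcp_pos: [0.5837, -0.272, 0.1338]
eef_rot: [[-0.798, 0.183, 0.574], [0.144, 0.983, -0.114], [-0.585, -0.009, -0.811]]
force: [-0.3, 0.3, 1.1]
finger_gap: 0.014
```

```bash
python3 st.py;python3 be.py
```

```text
tgt [ 0.524  -0.2757  0.195 ] dp [-59.6281  -3.7083  61.2373] mm rv [0.6007 0.7231 4.5682] q [-0.5872  0.316   1.8113  0.5053  0.4785 -2.3644] F [-0.3359  0.2529  1.129 ] 20.6667
rim hook mm [  13.0517    1.4961 -120.1883] F hook [0.3554 0.2226 1.1294] M [ 0.0349  0.0237 -0.1022]
246 blade end row 349 259 blade end row 349 272 blade end row 349 [('rule_rim', [249.7, 136.7], 0.57), ('hook_mouth', [236.1, 342.7], 0.59), ('hook_mouth', [252.4, 125.7], 0.4), ('rule_grip', [254.7, 158.1], 0.81), ('rule_grip', [250.1, 134.1], 0.56)]
```

{"op": "move_arm", "data": {
  "deltas": [
    {"offset":[0,0,0],"rot":[0,0,0],"grip":0.02},
    {"offset":[0,0,0],"rot":[0,0,0],"grip":0.03},
    {"offset":[0,0,0],"rot":[0,0,0],"grip":0.04},
    {"offset":[0,0,0],"rot":[0,0,0],"grip":0.05},
    {"offset":[0,0,0],"rot":[0,0,0],"grip":0.05},
    {"offset":[0,0,0],"rot":[0,0,0],"grip":0.05}
  ]
}}

```text
time: 21.42
tcp_pos: [0.5822, -0.2716, 0.1342]
eef_rot: [[-0.799, 0.183, 0.573], [0.144, 0.983, -0.113], [-0.584, -0.008, -0.812]]
force: [1.0, 0.9, 0.1]
finger_gap: 0.0488
```

{"op": "move_arm", "data": {
  "deltas": [
    {"offset":[-0.01,0.001,0.002],"rot":[0,0,0],"grip":0.05},
    {"offset":[-0.018,0.002,0.004],"rot":[0,0,0],"grip":0.05},
    {"offset":[-0.02,0.002,0.004],"rot":[0,0,0],"grip":0.05},
    {"offset":[-0.025,0.003,0.004],"rot":[0,0,0],"grip":0.05},
    {"offset":[-0.025,0.003,0.004],"rot":[0,0,0],"grip":0.05},
    {"offset":[-0.025,0.003,0.004],"rot":[0,0,0],"grip":0.05}
  ]
}}

```text
time: 21.92
tcp_pos: [0.4558, -0.2534, 0.1572]
eef_rot: [[-0.802, 0.186, 0.568], [0.148, 0.983, -0.113], [-0.579, -0.007, -0.815]]
force: [-0.1, -0.6, 1.3]
finger_gap: 0.05
```

```bash
python3 st.py;python3 be.py; python3 - <<'E'
from h import *
k=robot.get_calibration('wrist')
w=snap('wrist','wz.png')
print('wrist',[(q,x['location'],round(x['confidence'],2)) for q in('rule_rim','hook_mouth','rule_grip','rule_edge','shelf_lip') for x in robot.tip_of('wrist',q)[:2]])
for p in([.62,-.287,.25],[.60,-.28,.14],[.597,-.285,.2835]):print(proj('wrist',p,k),proj('side',p))
E
```

```text
tgt [ 0.524  -0.2757  0.195 ] dp [ 68.2714 -22.3309  37.8501] mm rv [0.4607 0.333  4.7159] q [-0.7331  0.0291  2.088   0.5943  0.5566 -2.5549] F [-0.1313 -0.5972  1.3485] 21.9167
rim hook mm [-79.3118   8.5313 -27.7854] F hook [ 0.7089 -0.6064  1.1498] M [ 0.1499  0.1398 -0.0112]
246 blade end row 326 259 blade end row 349 272 blade end row 349 [('rule_rim', [251.6, 138.3], 0.74), ('rule_rim', [334.5, 197.1], 0.7), ('hook_mouth', [277.3, 106.4], 0.61), ('hook_mouth', [252.2, 126.5], 0.55), ('rule_grip', [255.4, 158.9], 0.57), ('rule_grip', [342.3, 186.7], 0.49)]
wrist [('rule_grip', [259.2, 288.6], 0.6)]
[254.52311748 426.76705484] [249.99778931 134.15415174]
[259.37237164 292.69977935] [253.78366835 157.83442269]
[250.12925321 483.64569116] [255.33523453 128.43741698]
```

{"op": "move_arm", "data": {
  "deltas": [
    {"offset":[-0.005,0.02,0.003],"rot":[0,0.5,-6],"grip":0.05},
    {"offset":[-0.005,0.025,0.003],"rot":[0,1,-6],"grip":0.05},
    {"offset":[-0.005,0.025,0.003],"rot":[0,1,-6],"grip":0.05},
    {"offset":[-0.005,0.025,0.005],"rot":[0,0,-6],"grip":0.05},
    {"offset":[0,0,0],"rot":[0,0,0],"grip":0.05},
    {"offset":[0,0,0],"rot":[0,0,0],"grip":0.05}
  ]
}}

```text
time: 22.97
tcp_pos: [0.4468, -0.2019, 0.1611]
eef_rot: [[-0.776, 0.389, 0.496], [0.32, 0.921, -0.222], [-0.543, -0.013, -0.84]]
force: [0.5, 0.2, -0.1]
finger_gap: 0.05
```

```bash
python3 st.py|head -1; python3 - <<'E'
from h import *
def seq():
    a=snap('side').astype(int);return a
a=seq();r=[(q,x['location'],round(x['confidence'],2)) for q in('rule_rim','rule_grip','tin_a_mid') for x in robot.tip_of('side',q)[:3]];print(r)
b=snap('side','end_s.png').astype(int);d=np.abs(a-b).max(2);ys,xs=np.where(d>25);print('moving px',len(xs),(xs.min(),xs.max(),ys.min(),ys.max()) if len(xs) else '')
snap('top','end_t.png')
t0=cv2.imread('pics/t0.png').astype(int);t=cv2.imread('pics/end_t.png').astype(int)
for n,p in dict(jar=(121,149),can=(121,217),tape=(168,255),marker=(331,240),carton=(229,124),cup=(383,215),decoy=(375,285)).items():
    x,y=p;print(n,np.abs(t-t0).max(2)[y-14:y+14,x-14:x+14].mean().round(1),end=' ')
t6=cv2.imread('pics/t6.png').astype(int);print('tins vs after push',[np.abs(t-t6).max(2)[y-8:y+8,x-8:x+8].mean().round(1) for x,y in((175,175),(193,175),(210,176))])
# gate: brass pixels near hook in side view
s0=cv2.imread('pics/s0.png');se=cv2.imread('pics/end_s.png')
for im in(s0,se):
    print('---')
    for y in range(119,140,2):print(y,' '.join('%02x%02x%02x'%tuple(im[y,x,::-1]) for x in range(244,266,2)))
E
```

```text
tgt [ 0.524  -0.2757  0.195 ] dp [ 77.2195 -73.8689  33.9075] mm rv [ 0.2049 -2.2301 16.9355] q [-0.5328 -0.0658  2.1521  0.1305  0.4874 -1.8049] F [ 0.5296  0.2285 -0.112 ] 22.9667
[('rule_rim', [334.1, 199.5], 0.55), ('rule_rim', [162.4, 317.7], 0.2), ('rule_rim', [296.3, 171.8], 0.19), ('rule_grip', [345.1, 188.1], 0.55), ('tin_a_mid', [223.7, 249.3], 0.66)]
moving px 88 (np.int64(278), np.int64(466), np.int64(159), np.int64(346))
jar 2.6 can 2.7 tape 2.7 marker 83.0 carton 2.7 cup 2.3 decoy 3.1 tins vs after push [np.float64(0.9), np.float64(0.9), np.float64(1.0)]
---
119 8e8780 86807b 827c77 6c6562 484541 484540 8a837e 8b847e 89817c 8c867e 8b847f
121 89807b 8b837e 8b837f 8c857f 8d8780 89817c 89807b 88817d 8c847e 8f8781 484541
123 88807b 88817d 86807a 89817d 877f79 887e7a 8c847f 8c8580 908882 524e4a 2c2825
125 8f8883 8a837e 8a847e 89807b 89807a 8a827e 8c827f 8f8782 56504d 292925 2a2722
127 393633 45413f 5d5953 827b76 8d847f 8c8580 918a83 5d5853 2b2929 292a27 292822
129 595553 363532 34312f 33312e 45403d 4f4a45 585450 2b2a27 292928 2a2c29 2b2722
131 8e8682 776f6b 433f3d 79736f 3a3
[... 564 characters left out ...]
b87 908781 8e877f 8f8882 948b87 968e8a 554f4c 2b2824
125 958f88 928983 938b86 8e8681 8d847f 908781 908983 938e88 595550 292a26 2b2823
127 383533 484342 605c57 867f7a 948d87 928c86 978f89 645d59 2b2a25 292a29 2d2825
129 5e5a56 363432 393533 383732 43433d 534e4d 5d5754 302e2b 292b27 2d2d2d 2c2a25
131 938b86 7e7772 484441 7d7674 3a3b37 31302e 34302f 3c3833 323131 2d2e2c 312c26
133 908882 8c8481 45423f 857f78 565452 847e78 3b3834 4f4c48 292c2a 2e2d2c 332c25
135 8f8882 938c84 74706a 494845 3c3936 3e3938 746d6a 5b5755 1e1d1e 282b29 322b26
137 8e8982 918886 5a5753 706b67 5a5754 6b6762 5d5a56 202021 201f20 2a2c2a 352d23
139 8e8882 918a85 4a4846 8e8681 7f7973 3e3e3d 28282a 1a191a 292928 292927 372d24
```

```bash
python3 - <<'E'
import cv2,numpy as np
s0=cv2.imread('pics/s0.png').astype(int);se=cv2.imread('pics/end_s.png').astype(int)
d=(se-s0)
for y in range(126,190,2):print(y,''.join('#' if abs(v).max()>30 and v.mean()>0 else ('o' if abs(v).max()>30 else '.') for v in d[y,230:300]))
import glob
E
python3 - <<'E'
import sys;sys.path.insert(0,'.')
import os;os.chdir('.')
from h import *
for p in([.597,-.285,.2835],[.62,-.287,.25],[.63,-.287,.15],[.64,-.28,.05]):print(proj('side',p).round())
E
```

```text
126 ......................................................................
128 ......................................................................
130 ......................................................................
132 ......................................................................
134 .....................ooo..............................................
136 ......................................................................
138 ..................oo...oo.............................................
140 ..................oo..................................................
142 ..................oo...#..............................................
144 ...................o.###..............................................
146 ....................###...............................................
148 ..................#######.............................................
150 ....................ooo...............................................
152 ..................ooo..............................................oo.
154 .....................##....oo.................
[... 647 characters left out ...]
........................................ooooo.o.oooo
174 ...........................................................ooooooooo..
176 ..........................................................ooooooo.....
178 ..........................................................ooooo.......
180 ......................................................................
182 ......................................................................
184 ......................................................................
186 ......................................................................
188 ......................................................................
[255. 128.]
[250. 134.]
[248. 154.]
[245. 172.]
```

{"op": "move_arm", "data": {
  "deltas": [
    {"offset":[-0.015,0.03,0.02],"rot":[0,2,-3],"grip":0.05},
    {"offset":[-0.01,0.03,0.02],"rot":[0,3,-3],"grip":0.05},
    {"offset":[0,0.035,0.02],"rot":[0,3,-3],"grip":0.05},
    {"offset":[0,0.035,0.02],"rot":[0,3,-3],"grip":0.05},
    {"offset":[0,0.035,0.01],"rot":[0,3,0],"grip":0.05},
    {"offset":[0,0.035,0],"rot":[0,3,0],"grip":0.05},
    {"offset":[0,0.035,0],"rot":[0,0,0],"grip":0.05},
    {"offset":[0,0,0],"rot":[0,0,0],"grip":0.05},
    {"offset":[0,0,0],"rot":[0,0,0],"grip":0.05}
  ]
}}

```text
time: 24.02
tcp_pos: [0.427, 0.015, 0.2373]
eef_rot: [[-0.829, 0.52, 0.207], [0.457, 0.842, -0.285], [-0.323, -0.141, -0.936]]
force: [0.3, -1.1, -0.7]
finger_gap: 0.0503
```

```bash
python3 - <<'E'
from h import *
s=robot.read_state();print(s['time'],s['tcp_pos'],s['q'],s['force'])
t=snap('top','f_t.png')[:,:,::-1].astype(int);t0=cv2.imread('pics/t0.png').astype(int)
x,y=331,240;print('marker diff',np.abs(t-t0).max(2)[y-14:y+14,x-14:x+14].mean())
print([(q,x['location'],round(x['confidence'],2)) for q in('marker',) for x in robot.tip_of('top',q)[:2]])
a=snap('side').astype(int);b=snap('side','f_s.png').astype(int);e=cv2.imread('pics/end_s.png')[:,:,::-1].astype(int)
r=np.s_[126:182,236:268]
print('rule moving',np.abs(a-b).max(2)[r].max(),'vs earlier',np.abs(e-b).max(2)[r].max(),np.abs(e-b).max(2)[r].mean())
h=np.s_[122:133,244:262];s0=cv2.imread('pics/s0.png')[:,:,::-1].astype(int);print('gate region vs start',np.abs(b-s0).max(2)[h].max(),[(x['location'],round(x['confidence'],2)) for x in robot.tip_of('side','rule_rim')[:3]])
E
```

```text
24.0167 [0.42704529 0.01503823 0.23728144] [ 0.14769308 -0.09949621  1.92599869 -0.34698011  1.16527965 -0.78011372] [ 0.31847516 -1.11111106 -0.679667  ]
marker diff 3.3533163265306123
[('marker', [329.3, 238.5], 0.67), ('marker', [226.7, 127.9], 0.3)]
rule moving 11 vs earlier 41 6.603236607142857
gate region vs start 34 [([252.6, 137.6], 0.74), ([334.6, 200.1], 0.74), ([307.6, 195.5], 0.17)]
```

The rule hangs still in the hook, the gate region looks as it did when shut, and the bystanders and tins haven't moved. Handing in.

```bash
python3 -c "
from h import *
print(robot.close_job())"
```

```text
the job is handed in; nothing more can be done
None
```

The job is handed in at about 24 s: the three tins stand in a row against the rail, and the straightedge hangs in the snap hook. There are two open doubts, listed last.

**Tins:** I gripped the rule by its rib and pushed the tins until the force rose to 39 N, then pressed again at slightly different angles. The top and side pictures showed all three upright against the rail, and they did not move afterwards.

**Straightedge:** I lined up the eye with the hook through the wrist camera and pushed it past the gate until its bar rested on the hook bottom (about z = −39 mm). I then lowered the blade along its arc with a light grip and released it.

**Last checks:**
- The rule was at rest, with its rim at side pixel (252.6,137.6).
- The bystanders and the smaller look-alike straightedge matched the starting picture.
- The robot was touching nothing.

**Doubts:**
- **Gate:** I judged it shut only because the bar was deep enough and the side-view gate area differed little from the start (34 grey levels at most). I did not see the shut gate close up.
- **Joint 6:** it read −2.552 and −2.555 rad at two moments, just past the stated −2.55 limit. No error was reported, but it could count as a range violation.

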